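# Stand the fallen bench magnifier on its viewing board

### The arm

A 6-joint arm with a two-finger parallel gripper is mounted at the origin on the work surface. World frame = base frame: x ahead of the robot, y to its left, z up, the work surface at z = 0. Lengths are in m, angles in rad, forces in N, time in s.
With the tool pointing down it reaches from about 0.25 to 0.725 m from the base axis. Payload 4 kg.
Tool frame: the origin (TCP) lies midway between the tips of the shut fingers; the grasp point (between the pads) lies 19 mm behind it; y points along the fingers, z is the direction in which the jaws open and shut, and the axes are right-handed (so a half turn about y gives the same grasp; the last joint's range is limited). The gripper opens to 85 mm and grips with 20 to 120 N. Pads are 22 mm wide; open, the fingers measure 114 mm over their backs; the gripper's body (76 mm by 85 mm) begins 54 mm behind the grasp point. The pads swing forward as they close: fully open they stand 13 mm farther back than shut.
Start: joints at [0, 0.241, 0.005, 1.335, 0, 1.571], TCP at [0.5, -0, 0.231] pointing down, gripper open.
Joint ranges: [-2.72, 2.72], [-1.05, 1.87], [-1.09, 1.28], [-1.99, 2.15], [-1.42, 1.44], [-3.14, 3.14]. Speed limits (rad/s): [2.79, 2.79, 3.14, 3.14, 3.14, 3.14].

### API

Orientations are given as a unit quaternion [x, y, z, w].
In Python, from workcell import bot gives the robot as it stands. The module is installed in compiled form; this text tells all that it offers.
- The arm moves only by the shell command python3 -m handwheel 'ROWS' [OPENING]. ROWS is JSON, a list of rows, each a list of 6 numbers: the shift along the tool's x, y, z in units of 25 mm (1.0 is 25 mm), then the turn, a rotation vector about the tool's x, y, z in units of 10 degrees (1.0 is 10 degrees). A call has exactly 5 rows; each row is the pose to reach, as a shift and turn from the pose commanded when the call began, along the tool's axes at that moment; what a row does not reach only later rows make up. A row lasts 1/8 s, in which the tool goes at most 62.5 mm and 10.7 degrees, less where a joint would pass 70% of its speed; a pose out of reach is approached as far as the arm can. A call with a gripper value outside its range is refused whole. OPENING is the gripper command: -1 is shut, 1 is fully open, values between are in proportion, set as the call begins (- or left out, the last holds). The fingers move at their own pace and stop on an object; the grip force is fixed at half the most. Time passes only in rows, so rows that repeat a pose let the fingers close, or fill a call up. It gives the time, the measured TCP pose, the force and the opening at its end, in the units of the state.
- bot.get_obs(): the state, without advancing time (a new reading comes with each control period).
- bot.camera(name): name is "scene" or "side" or "wrist"; returns a dict with "color" (480x640x3 uint8, red, green, blue), "fx", "fy", "cx", "cy" (pixels), "rvec" (rotation vector, rad) and "tvec" (3), from world to camera coordinates, as OpenCV has them. Camera axes: x right, y down, z forward; pixel columns grow to the right and rows downward; lengths in m; the calibration is good to about 2 mm. A picture is of the moment at which its call begins. There is no depth.
- bot.job_done(): hands the job in, once; it reports no verdict.
The state is a dict: "clock": time; "joint_pos": joint angles; "joint_vel": joint speeds; "tau": joint torques, N m; "eef_pos": TCP position; "tool_rot": TCP orientation; "ft_force": force on the tool from outside, world axes, zero at the start; "ft_torque": the same for the moment, N m; "grip_width": finger opening in m.
Only numpy, scipy, OpenCV 4.12 (cv2) and the standard library are available. Lean on these libraries where they do the work, as an engineer would, in place of code of your own. Each camera call takes 0.05 s, during which the arm holds its last target.

### The job

The bench magnifier has fallen over on the cutting mat. Raise it by its stem, letting the foot pivot on the mat and never carrying it lying down, until it stands by itself on the mat, and let go; then take it again by the lens rim from above, carry it upright to the viewing board and set it down gently inside the brass frame line, its lens facing the bead holder squarely. Leave the other things on the bench where they are.

Things in the scene. Friction and masses are not known exactly. Their poses are not given: they have to be found in the camera images.
- magnifier: Bench magnifier, rigid, 190 mm tall, about 0.45 kg: grey metal foot (64 along x, 88 along y, 16 thick), brass stem, round lens in a black rim. Origin: centre of the foot's underside. z: along the stem, foot to lens; x: through the lens; y: across it. It starts lying on a long edge of the foot and the rim's top, x down, stem 8.5 degrees nose-down, lens end towards the robot.
- magnifier_stem (a point): Point on the stem's axis 62 mm above the foot's underside; axes as the magnifier's. The bare stem is round, 16 mm in diameter, from 24 to 94 mm above the underside. While lying, its axis here is about 28 mm above the table. The foot is heavy: once the stem is raised to 70 degrees from level or more the magnifier tips onto its foot by itself. Gripped firmly, it turns with the fingers.
- magnifier_lens (a point): Centre of the lens, 142 mm above the foot's underside; axes as the magnifier's. The black rim is 96 mm in diameter and 12 mm thick (along x), reaching from 94 to 190 mm above the underside.
- board: Viewing board: pale wood, 170 x 130 x 18 mm, fixed, flat on the mat. Origin: centre of its underside. x along its 170 mm length, from the bead holder towards the framed place; y along its width; z up. 60 mm from the centre towards -x stands a thin steel holder with a dark wooden bead (22 mm), its top 79 mm above the underside.
- board_pad (a point): Middle of the framed place, on the board's top face, 30 mm along +x from its centre; axes as the board's. A flush brass line frames 88 mm (x) by 112 mm (y): 12 mm more all round than the foot. Right pose: foot centred here, lens axis (magnifier x) parallel to the board's x, either way round.
- mat: Teal cutting mat, 520 x 920 mm, 3 mm thick, fixed; its top face is at height 3 mm. Origin: centre of its underside.
- knife: Bystander: carving knife 170 mm long lying along its x axis, dark wooden handle 22 mm thick. Origin: underside, middle.
- tin: Bystander: brass-coloured round tin, 68 mm in diameter, 45 mm tall. Origin: centre of underside.
- mug: Bystander: white mug, 76 mm in diameter, 90 mm tall. Origin: centre of underside.
- offcut: Bystander: wooden block 110 x 60 x 32 mm. Origin: centre of underside.
- bead_tray: Bystander: open wooden tray of beads, 100 x 150 x 30 mm. Origin: centre of underside.
- burr_block: Bystander: dark wooden block with steel burrs standing in it, 60 x 130 mm, 70 mm tall. Origin: centre of underside.
- brush: Bystander: brush 130 mm long, lying along its x axis. Origin: underside.

How it is judged:
By the outcome, as a careful person would: the job done as asked, in the order asked, and still so for the second after the job is handed in, with the robot touching nothing.
It also fails if it takes over 61 s, if anything falls off the work surface, if the arm or the gripper's body presses on something with over 40 N, if the wrist force passes 120 N, or if a joint passes its speed limit or range.

## Working session

There is one attempt and no reset: what is moved stays moved. The work goes in short steps, Python scripts to look and compute and a shell command to move; the robot and the scene stay as the last step left them, time stands still between calls to the robot, and variables do not carry over. Pictures are saved under pics/ and viewed, and the job is handed in when it is done.

```bash
mkdir -p pics
cat > h.py <<'E'
import numpy as np,cv2,json
from scipy.spatial.transform import Rotation as R
def snap(bot,name,fn):
    c=bot.camera(name); cv2.imwrite('pics/'+fn+'.png',c['color'][:,:,::-1])
    np.savez('pics/'+fn+'.npz',**c); return c
def load(fn): return dict(np.load('pics/'+fn+'.npz'))
def ray(c,u,v):
    Rm=cv2.Rodrigues(c['rvec'])[0]; o=-Rm.T@c['tvec'].ravel()
    d=Rm.T@np.array([(u-c['cx'])/c['fx'],(v-c['cy'])/c['fy'],1]); return o,d/np.linalg.norm(d)
def onz(c,u,v,z):
    o,d=ray(c,u,v); return o+d*(z-o[2])/d[2]
def tri(*rs):
    A=0;b=0
    for o,d in rs:
        P=np.eye(3)-np.outer(d,d);A=A+P;b=b+P@o
    x=np.linalg.solve(A,b)
    return x,[np.linalg.norm((np.eye(3)-np.outer(d,d))@(x-o)) for o,d in rs]
def proj(c,p):
    return cv2.projectPoints(np.array(p,float).reshape(-1,3),c['rvec'],c['tvec'],np.array([[c['fx'],0,c['cx']],[0,c['fy'],c['cy']],[0,0,1.]]),None)[0].reshape(-1,2)
E
python3 - <<'E'
from h import *
from workcell import bot
for n in ['scene','side','wrist']:
    c=snap(bot,n,n+'0'); o,d=ray(c,320,240); print(n,o.round(3),d.round(3),c['fx'])
o=bot.get_obs(); print(o)
print(R.from_quat(o['tool_rot']).as_matrix().round(3))
E
```

```text
scene [ 0.98  -0.636  1.204] [-0.276  0.458 -0.845] 547.9302516039768
side [0.528 1.023 0.79 ] [ 0.055 -0.819 -0.571] 434.30696033571894
wrist [0.499 0.069 0.374] [-0.004 -0.287 -0.958] 352.13131655063376
{'clock': 0.15, 'joint_pos': array([3.04179804e-06, 2.41259693e-01, 4.05352952e-03, 1.33521602e+00,
       1.70979129e-05, 1.57079348e+00]), 'joint_vel': array([-3.08932694e-04, -2.21786561e-03,  3.17880321e-03,  8.26263766e-04,
        4.59480768e-05, -3.43167019e-04]), 'tau': array([-1.62746033e-03, -3.72633219e+01,  2.52638429e+01,  1.23480460e-02,
       -1.30651040e-05,  1.49362950e-05]), 'eef_pos': array([4.99523769e-01, 6.70866698e-06, 2.30615174e-01]), 'tool_rot': array([-0.50040349,  0.50040911, -0.49958763,  0.49959911]), 'ft_force': array([-0.1270948 ,  0.77772606,  0.01543959]), 'ft_torque': array([ 0.0046875 , -0.02952805,  0.0416055 ]), 'grip_width': 0.08544671206795314}
[[ 0.    -0.002  1.   ]
 [-1.     0.     0.   ]
 [-0.    -1.    -0.002]]
```

View pics/scene0.png

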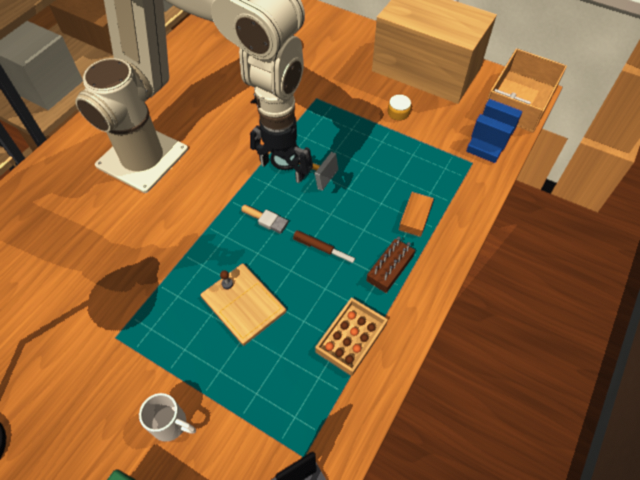

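View pics/side0.png

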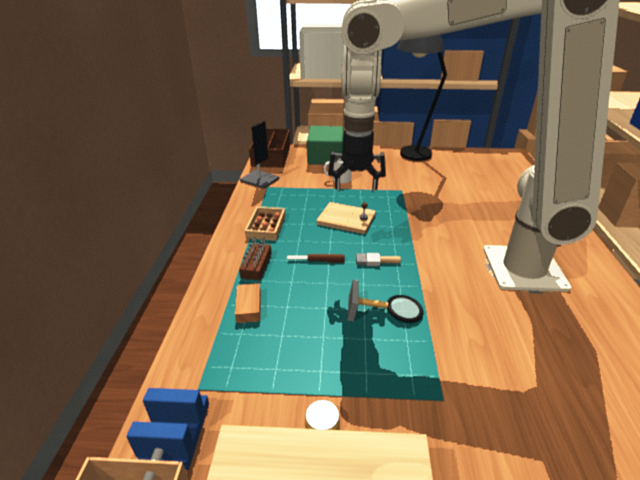

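View pics/wrist0.png

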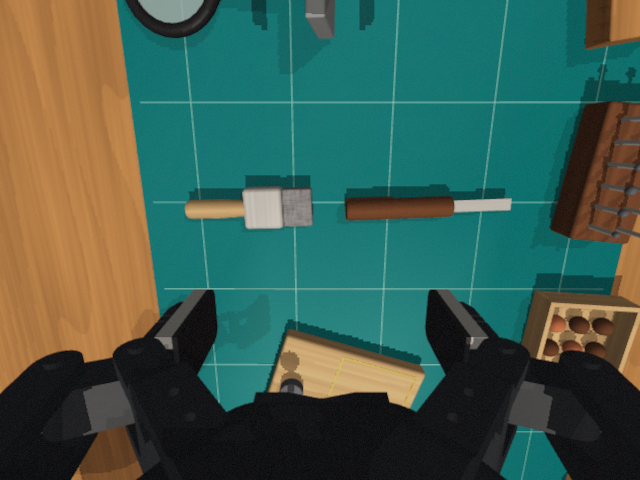

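The side and scene views show the magnifier near side (354–405, 305), its lens towards the robot. The board is around scene (243, 303). Next I'll get rough positions.

Run:
```python
from h import *
s=load('side0');c=load('scene0')
for n,cc,u,v,z in [('lens',s,405,309,.015),('stem',s,372,303,.028),('foot',s,354,300,.03),('footscene',c,327,170,.03),('board',c,243,303,.021),('bead',c,226,275,.07),('bead_s',s,364,205,.07),('board_s',s,347,217,.021),('brush_s',s,378,260,.01),('knife_s',s,317,258,.01)]:
    print(n,onz(cc,u,v,z).round(3))
def crop(fn,x0,y0,x1,y1,k):
    im=cv2.imread(f'pics/{fn}.png')[y0:y1,x0:x1]; cv2.imwrite(f'pics/{fn}_crop.png',cv2.resize(im,None,fx=k,fy=k,interpolation=cv2.INTER_CUBIC))
crop('side0',330,270,440,340,7);
```

```text
lens [0.366 0.206 0.015]
stem [0.451 0.202 0.028]
foot [0.497 0.196 0.03 ]
footscene [0.496 0.206 0.03 ]
board [ 0.525 -0.242  0.021]
bead [ 0.467 -0.218  0.07 ]
bead_s [ 0.465 -0.22   0.07 ]
board_s [ 0.519 -0.221  0.021]
brush_s [ 0.425 -0.003  0.01 ]
knife_s [ 0.605 -0.003  0.01 ]
```

View pics/side0_crop.png

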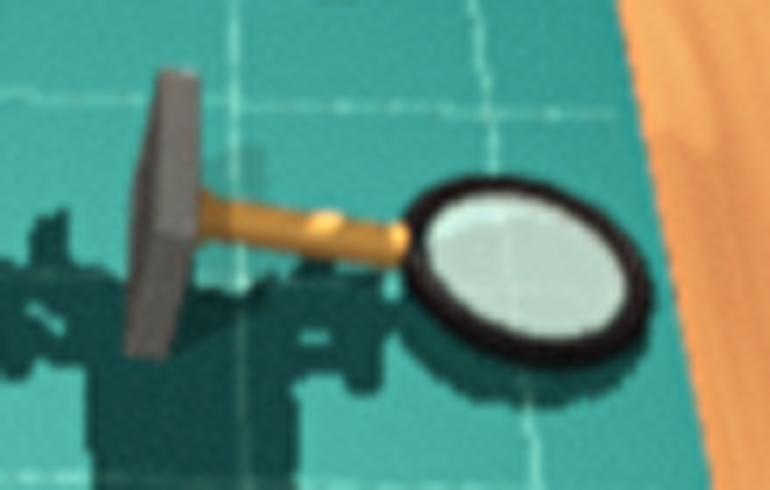

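```bash
python3 -m handwheel '[[-2,0,-0.5,0,0,0],[-4,0,-1,0,0,0],[-6,0,-1.5,0,0,0],[-8,0,-2,0,0,0],[-8.8,0,-2,0,0,0]]' && python3 -m handwheel '[[0,0,0,0,0,0],[0,0,0,0,0,0],[0,0,0,0,0,0],[0,0,0,0,0,0],[0,0,0,0,0,0]]'
python3 - <<'E'
from h import *
from workcell import bot
c=snap(bot,'wrist','wrist1');c=snap(bot,'scene','scene1')
o=bot.get_obs(); print(o['joint_pos'].round(3),o['eef_pos'],o['clock'])
E
```

```text
clock: 0.78
eef_pos: [0.4489, 0.2222, 0.231]
tool_rot: [0.501, -0.499, 0.499, -0.501]
ft_force: [0.8, -0.2, 0.8]
grip_width: 0.0855
clock: 1.4
eef_pos: [0.4502, 0.2194, 0.2314]
tool_rot: [0.5, -0.5, 0.5, -0.5]
ft_force: [0.0, 0.9, -0.5]
grip_width: 0.0851
[ 0.454  0.242  0.007  1.336 -0.     2.025] [0.45012188 0.21970128 0.23138093] 1.5
```

View pics/wrist1.png

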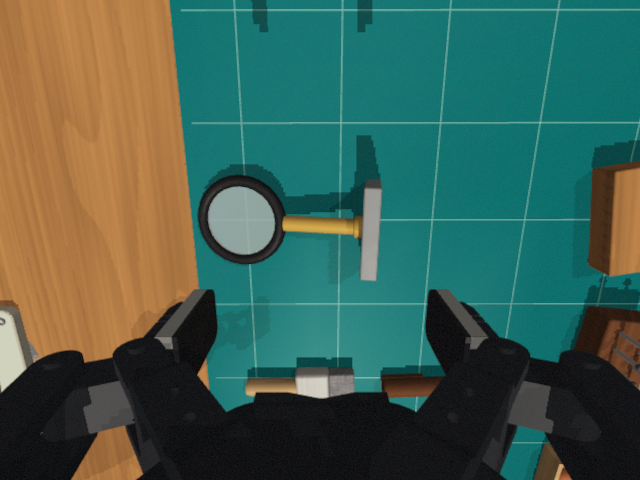

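View pics/scene1.png

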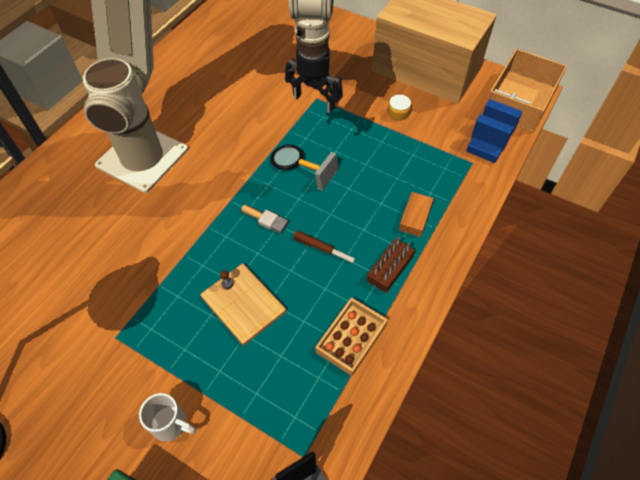

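The wrist view shows the stem from (284,222) to (357,228), the rim centred near (241,220), and the foot on the right. I'll measure the stem axis and the lens centre across the views.

```bash
cat >> h.py <<'E'
def stemline(fn,box,lo=(12,110,90),hi=(28,255,255)):
    im=cv2.imread(f'pics/{fn}.png');x0,y0,x1,y1=box
    m=cv2.inRange(cv2.cvtColor(im,cv2.COLOR_BGR2HSV),lo,hi);mm=m*0;mm[y0:y1,x0:x1]=m[y0:y1,x0:x1]
    n,l,st,ce=cv2.connectedComponentsWithStats(mm);k=1+np.argmax(st[1:,4])
    p=np.argwhere(l==k)[:,::-1].astype(np.float32)
    vx,vy,a,b=cv2.fitLine(p,cv2.DIST_L2,0,.01,.01).ravel();t=(p-[a,b])@[vx,vy]
    return np.array([a,b]),np.array([vx,vy]),t.min(),t.max(),len(p)
def rim(fn,box,thr=60):
    im=cv2.imread(f'pics/{fn}.png');x0,y0,x1,y1=box
    m=(im.max(2)<thr).astype(np.uint8);mm=m*0;mm[y0:y1,x0:x1]=m[y0:y1,x0:x1]
    cs=cv2.findContours(mm,cv2.RETR_EXTERNAL,cv2.CHAIN_APPROX_NONE)[0];c=max(cs,key=len)
    return cv2.fitEllipse(c),len(c)
E
python3 - <<'E'
from h import *
V={'wrist1':(280,205,362,240),'side0':(356,290,390,312),'scene1':(298,150,325,178)}
N={}
for f,b in V.items():
    p,d,t0,t1,n=stemline(f,b);c=load(f); print(f,(p+d*t0).round(1),(p+d*t1).round(1),n)
    o,r1=ray(c,*(p+d*t0));_,r2=ray(c,*(p+d*t1)); N[f]=(o,np.cross(r1,r2)/np.linalg.norm(np.cross(r1,r2)),p,d,t0,t1)
for a,b in [('wrist1','side0'),('wrist1','scene1'),('side0','scene1')]:
    d=np.cross(N[a][1],N[b][1]);d/=np.linalg.norm(d)
    if d[0]>0:d=-d
    x,_,_,_=np.linalg.lstsq(np.array([N[a][1],N[b][1],[1,0,0]]),np.array([N[a][1]@N[a][0],N[b][1]@N[b][0],.45]),rcond=None)
    print(a,b,'at x=.45',x.round(4),'dir',d.round(3),'pitch',np.degrees(np.arcsin(d[2])).round(1),'yaw',np.degrees(np.arctan2(d[1],d[0])).round(1))
E={}
for f,b in {'wrist1':(190,165,283,275),'side0':(385,290,427,328),'scene1':(262,140,306,176)}.items():
    E[f]=rim(f,b); print(f,E[f])
for a,b in [('wrist1','side0'),('wrist1','scene1'),('side0','scene1')]:
    print(a,b,tri(ray(load(a),*E[a][0][0]),ray(load(b),*E[b][0][0])))
E
```

```text
wrist1 [281.9 222.6] [361.5 227.3] 1210
side0 [358.6 300.6] [388.  304.9] 161
scene1 [297.8 160.5] [318.4 167.7] 126
wrist1 side0 at x=.45 [0.45   0.2001 0.0275] dir [-0.993  0.033 -0.116] pitch -6.7 yaw 178.1
wrist1 scene1 at x=.45 [0.45   0.2002 0.0278] dir [-0.986  0.02  -0.164] pitch -9.5 yaw 178.8
side0 scene1 at x=.45 [0.45   0.2003 0.0277] dir [-0.99   0.003 -0.143] pitch -8.2 yaw 179.8
wrist1 (((241.12628173828125, 218.771240234375), (83.3904800415039, 91.35799407958984), 148.60195922851562), 251)
side0 (((404.66632080078125, 309.3829650878906), (25.56014060974121, 36.46879959106445), 113.56600952148438), 91)
scene1 (((286.86468505859375, 156.84117126464844), (23.105485916137695, 31.54014778137207), 79.271728515625), 149)
wrist1 side0 (array([0.36592588, 0.20291493, 0.01102912]), [np.float64(0.0005186933026732973), np.float64(0.0005186933026733362)])
wrist1 scene1 (array([0.36559293, 0.20304362, 0.01170302]), [np.float64(4.332759751760307e-05), np.float64(4.3327597517442975e-05)])
side0 scene1 (array([0.36604201, 0.2032008 , 0.0114197 ]), [np.float64(0.0004970864193084932), np.float64(0.000497086419308442)])
```

Stem, lens and foot agree: the stem axis height at 62 mm measures about 27.5 mm against 28 expected. The yaw is about 178°. Next I'll set up the grasp geometry: tool tilted forward, jaws across the stem.

```bash
cat >> h.py <<'E'
YAW=np.radians(178.2); U=np.array([np.cos(YAW),np.sin(YAW),0]); K=np.array([0,0,1.])
ZT=np.cross(U,K)
S0=np.array([.4448,.2003,.0278]); H0=.003
th0=np.radians(-8.5)
def zx(th): return np.cos(th)*U+np.sin(th)*K, np.sin(th)*U-np.cos(th)*K
z_,x_=zx(th0); P1=S0-.046*z_+.032*x_; P1[2]=H0; P2=P1-.016*U
def stem(th,s):  # stem point s above underside at elevation th, pivoting
    z,x=zx(th); P=P1 if th<=0 else P2; off=.016 if th<=0 else 0
    return P+(s-off)*z-.032*x
def orient(tilt): # tilt forward from vertical
    y=-np.sin(tilt)*U-np.cos(tilt)*K; return np.array([np.cross(y,ZT),y,ZT]).T
def delta(o,p,Rm):
    R0=R.from_quat(o['tool_rot']).as_matrix(); 
    return np.r_[R0.T@(p-o['eef_pos'])/.025, np.degrees(R.from_matrix(R0.T@Rm).as_rotvec())/10]
def log(o):
    open('log.txt','a').write(json.dumps([o['joint_pos'].tolist(),o['eef_pos'].tolist(),o['tool_rot'].tolist()])+'\n')
E
cat > pre.py <<'E'
from h import *; import sys
from workcell import bot
o=bot.get_obs();log(o)
t=np.radians(float(sys.argv[1]));back=float(sys.argv[2]);s=float(sys.argv[3])/1000
Rm=orient(t);p=stem(th0,s)+(.019-.003-back)*Rm[:,1]
print('target',p.round(4),'delta',delta(o,p,Rm).round(2));print(o['joint_pos'].round(3),o['eef_pos'].round(4),o['clock'].round(2),o['ft_force'].round(1),o['grip_width'])
E
python3 pre.py 45 .09 60; python3 -c "
from h import *
print(S0,P1,P2,stem(th0,.06),stem(th0,.142))"
```

```text
target [0.3945 0.2019 0.0805] delta [ 0.71  6.04 -2.23  3.45 -8.33 -3.56]
[0.4448 0.2003 0.0278] [0.49499985 0.19872241 0.003     ] [0.51099195 0.19821983 0.003     ] [0.44677706 0.20023787 0.02814489] [0.36571777 0.20278526 0.01602452]Traceback (most recent call last):
  File "pre.py", line 6, in <module>
    print('target',p.round(4),'delta',delta(o,p,Rm).round(2));print(o['joint_pos'].round(3),o['eef_pos'].round(4),o['clock'].round(2),o['ft_force'].round(1),o['grip_width'])
                                                                                                                  ^^^^^^^^^^^^^^^^
AttributeError: 'float' object has no attribute 'round'
```

```bash
sed -i "s/o\['clock'\].round(2)/o['clock']/" pre.py && python3 -m handwheel '[[0.07,0.3,-0.22,0.34,-0.83,-0.36],[0.14,0.8,-0.45,0.69,-1.67,-0.71],[0.21,1.4,-0.67,1.03,-2.5,-1.07],[0.28,2.0,-0.9,1.38,-3.33,-1.42],[0.35,2.5,-1.1,1.72,-4.16,-1.78]]' -0.4 && python3 pre.py 45 .09 60
```

```text
clock: 2.12
eef_pos: [0.4222, 0.2114, 0.1685]
tool_rot: [0.635, -0.129, 0.427, -0.63]
ft_force: [0.2, 0.4, 1.3]
grip_width: 0.0253
target [0.3945 0.2019 0.0805] delta [-1.74  2.86 -1.61  1.72 -4.14 -1.77]
[ 0.707  0.088 -0.432  0.863 -0.384  1.499] [0.4222 0.2114 0.1685] 2.125 [0.2 0.4 1.3] 0.025290420634210928
```

```bash
python3 -m handwheel '[[-0.35,0.57,-0.32,0.34,-0.83,-0.35],[-0.7,1.14,-0.64,0.69,-1.66,-0.71],[-1.05,1.72,-0.96,1.03,-2.49,-1.06],[-1.4,2.29,-1.28,1.38,-3.32,-1.42],[-1.74,2.86,-1.61,1.72,-4.14,-1.77]]' -0.05 && python3 -m handwheel '[[0,0,0,0,0,0],[0,0,0,0,0,0],[0,0,0,0,0,0],[0,0,0,0,0,0],[0,0,0,0,0,0]]' && python3 pre.py 45 .09 60
python3 - <<'E'
from h import *
from workcell import bot
snap(bot,'side','side2');snap(bot,'wrist','wrist2')
im=cv2.imread('pics/side2.png')[200:360,290:510];cv2.imwrite('pics/side2c.png',cv2.resize(im,None,fx=3.5,fy=3.5))
E
```

```text
clock: 2.75
eef_pos: [0.3943, 0.2026, 0.0811]
tool_rot: [0.657, 0.261, 0.281, -0.649]
ft_force: [-0.1, 1.9, -1.9]
grip_width: 0.0406
clock: 3.38
eef_pos: [0.3951, 0.2025, 0.0814]
tool_rot: [0.657, 0.258, 0.282, -0.649]
ft_force: [0.7, 0.4, 0.1]
grip_width: 0.0402
target [0.3945 0.2019 0.0805] delta [-0.04  0.01 -0.03  0.01 -0.03 -0.01]
[ 0.859  0.095 -1.03  -0.114 -0.582  0.724] [0.3951 0.2025 0.0814] 3.375 [0.7 0.4 0.1] 0.04023376367193576
```

View pics/side2c.png

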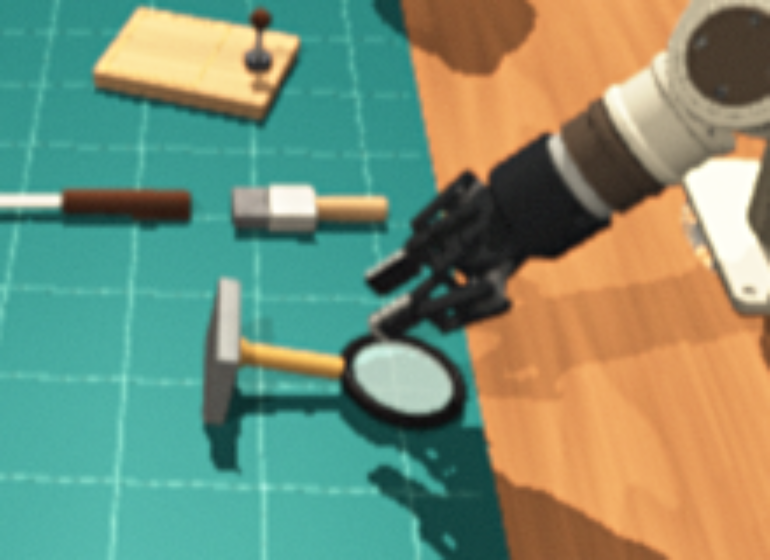

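View pics/wrist2.png

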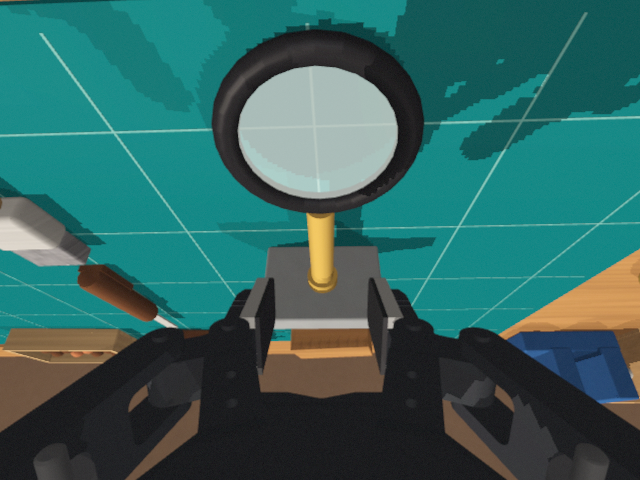

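The wrist view shows the stem (320,250) centred between the fingers and the jaws square to it, so I'll advance along the tool axis.

```bash
python3 -m handwheel '[[-0.02,0.8,-0.02,0,0,0],[-0.04,1.6,-0.03,0,0,0],[-0.04,2.3,-0.03,0,0,0],[-0.04,2.6,-0.03,0,0,0],[-0.04,2.8,-0.03,0,0,0]]' && python3 pre.py 45 0 60
python3 - <<'E'
from h import *
from workcell import bot
snap(bot,'wrist','wrist3');snap(bot,'side','side3')
im=cv2.imread('pics/side3.png')[240:340,330:450];cv2.imwrite('pics/side3c.png',cv2.resize(im,None,fx=6,fy=6))
E
cat > fit.py <<'E'
from h import *
from scipy.optimize import least_squares
D=[json.loads(l) for l in open('log.txt')]
D.append([[0,.24126,.00405,1.3352,0,1.5708],[.49952,0,.23062],[-0.50040349,0.50040911,-0.49958763,0.49959911]])
def fk(q,P):
    r0,h,L1,L2,e,w,L3,yo=P
    A=R.from_euler('z',q[0]);p=A.apply([r0,0,h]);A=A*R.from_euler('y',q[1]);p=p+A.apply([0,0,L1]);A=A*R.from_euler('y',-q[2]);p=p+A.apply([L2,0,e])
    A=A*R.from_euler('y',q[3]);p=p+A.apply([w,0,0]);A=A*R.from_euler('z',q[4]);A=A*R.from_euler('x',q[5]);p=p+A.apply([L3,yo,0]);return p,A
def fit():
    f=lambda P:np.concatenate([fk(d[0],P)[0]-d[1] for d in D]+[1e-3*(P-P0)])
    P0=np.array([.0,.3,.3,.3,.0,.08,.2,0]);s=least_squares(f,P0);return s.x,f(s.x)
if __name__=='__main__':
    P,e=fit();print(P.round(4),np.abs(e[:-8]).max())
    for d in D: print(np.round((fk(d[0],P)[1].inv()*R.from_quat(d[2])).as_matrix(),2).tolist())
E
python3 fit.py
```

```text
clock: 4.1
eef_pos: [0.4432, 0.1994, 0.0301]
tool_rot: [0.658, 0.258, 0.282, -0.649]
ft_force: [0.6, -0.0, 0.7]
grip_width: 0.0403
target [0.4581 0.1999 0.0168] delta [ 0.05  0.8   0.04  0.01 -0.02 -0.01]
[ 0.734  0.325 -1.029 -0.405 -0.512  0.602] [0.4432 0.1994 0.0301] 4.1 [ 0.6 -0.   0.7] 0.04032998925625715
[-0.      0.2408  0.4933  0.3914  0.008   0.1015  0.3035 -0.    ] 4.266683750753231e-06
[[-0.0, 1.0, -0.0], [-0.0, 0.0, 1.0], [1.0, 0.0, 0.0]]
[[0.0, 1.0, -0.0], [-0.0, 0.0, 1.0], [1.0, -0.0, 0.0]]
[[0.0, 1.0, -0.0], [0.0, 0.0, 1.0], [1.0, -0.0, -0.0]]
[[0.0, 1.0, 0.0], [0.0, -0.0, 1.0], [1.0, 0.0, 0.0]]
[[0.0, 1.0, 0.0], [0.0, -0.0, 1.0], [1.0, -0.0, -0.0]]
```

View pics/side3c.png

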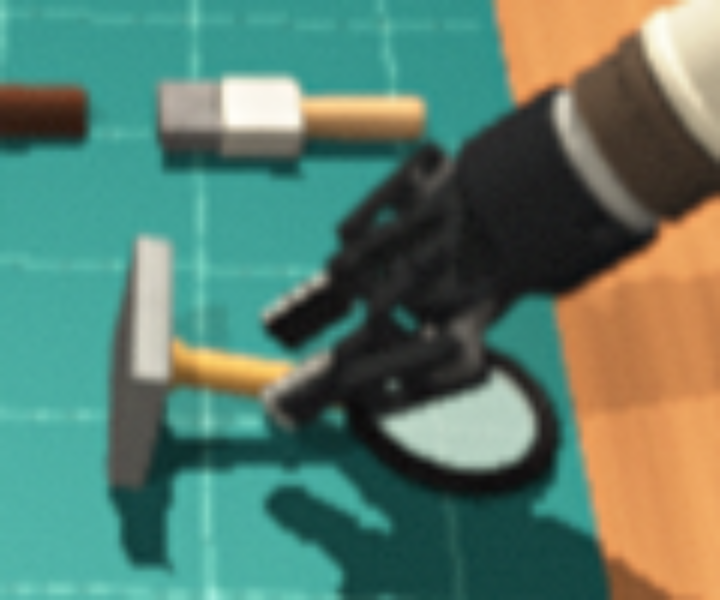

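View pics/wrist3.png

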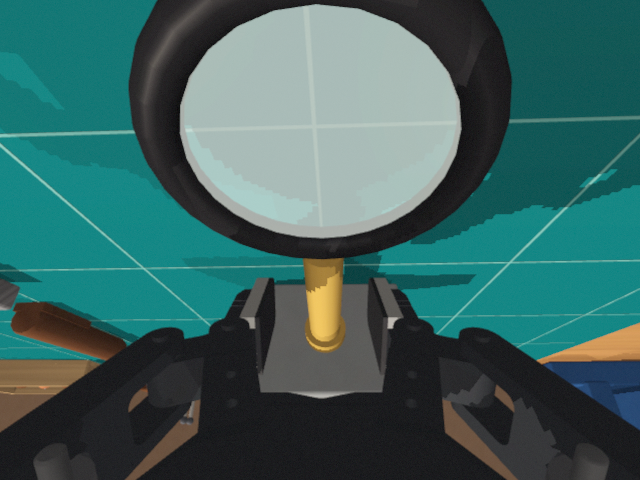

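The fitted arm model matches to within microns. I'll use it to check joint ranges along the raise before gripping.

```bash
cat >> fit.py <<'E'
LO=np.array([-2.72,-1.05,-1.09,-1.99,-1.42,-3.14]);HI=np.array([2.72,1.87,1.28,2.15,1.44,3.14])
M=R.from_matrix([[0,1,0],[0,0,1],[1,0,0]])
def ik(p,Rm,q0,P):
    g=lambda q:np.r_[(fk(q,P)[0]-p)*10,((fk(q,P)[1]*M).inv()*R.from_matrix(Rm)).as_rotvec()]
    s=least_squares(g,np.clip(q0,LO+1e-3,HI-1e-3),bounds=(LO,HI));return s.x,np.abs(g(s.x)).max()
E
cat > chk.py <<'E'
from fit import *
P,_=fit();D[-2]
import sys
t0=float(sys.argv[1]);s=float(sys.argv[2])/1000;pm=.003
for t0 in [t0-5,t0,t0+5]:
    q=np.array(D[-2][0])
    print('tilt',t0)
    for th in [-8.5,0,10,20,30,40,50,60,70,75,80,85,90]:
        Rm=orient(np.radians(t0-8.5-th)+0);p=stem(np.radians(th),s)+(.019-pm)*Rm[:,1]
        q,e=ik(p,Rm,q,P);print(th,p.round(3),q.round(2),round(e,4))
E
python3 chk.py 45 60
```

```text
tilt 40.0
-8.5 [0.457 0.2   0.016] [ 0.67  0.33 -0.95 -0.29 -0.43  0.57] 0.0
0 [0.459 0.2   0.021] [ 0.6   0.27 -0.82  0.01 -0.31  0.56] 0.0
10 [0.463 0.2   0.03 ] [ 0.52  0.27 -0.65  0.32 -0.19  0.52] 0.0
20 [0.469 0.2   0.038] [ 0.46  0.32 -0.47  0.6  -0.09  0.48] 0.0
30 [0.475 0.199 0.045] [ 0.4   0.41 -0.27  0.86 -0.01  0.43] 0.0
40 [0.483 0.199 0.05 ] [ 0.36  0.53 -0.07  1.11  0.06  0.39] 0.0
50 [0.492 0.199 0.054] [0.32 0.67 0.15 1.35 0.11 0.34] 0.0
60 [0.501 0.199 0.057] [0.29 0.83 0.39 1.6  0.15 0.29] 0.0
70 [0.511 0.198 0.058] [0.27 1.01 0.65 1.87 0.18 0.24] 0.0
75 [0.515 0.198 0.058] [0.26 1.11 0.81 2.01 0.2  0.21] 0.0
80 [0.52  0.198 0.057] [0.25 1.21 0.97 2.15 0.21 0.19] 0.0065
85 [0.525 0.198 0.056] [0.24 1.22 0.98 2.15 0.23 0.18] 0.0898
90 [0.529 0.198 0.055] [0.23 1.22 0.98 2.15 0.25 0.18] 0.1721
tilt 45.0
-8.5 [0.458 0.2   0.017] [ 0.7   0.39 -1.02 -0.47 -0.49  0.57] 0.0
0 [0.461 0.2   0.022] [ 0.63  0.29 -0.89 -0.14 -0.38  0.56] 0.0
10 [0.465 0.2   0.031] [ 0.55  0.26 -0.73  0.19 -0.25  0.54] 0.0
20 [0.47  0.2   0.038] [ 0.48  0.29 -0.55  0.48 -0.14  0.5 ] 0.0
30 [0.
[... 665 characters left out ...]
1 -0.44  0.56] 0.0
10 [0.466 0.2   0.031] [ 0.59  0.26 -0.8   0.05 -0.31  0.55] 0.0
20 [0.471 0.199 0.039] [ 0.51  0.26 -0.63  0.35 -0.19  0.51] 0.0
30 [0.478 0.199 0.045] [ 0.45  0.33 -0.44  0.63 -0.09  0.47] 0.0
40 [0.486 0.199 0.05 ] [ 0.39  0.42 -0.24  0.88 -0.01  0.43] 0.0
50 [0.495 0.199 0.054] [ 0.35  0.55 -0.03  1.13  0.06  0.38] 0.0
60 [0.504 0.198 0.056] [0.31 0.69 0.19 1.38 0.11 0.33] 0.0
70 [0.513 0.198 0.056] [0.29 0.85 0.43 1.63 0.15 0.28] 0.0
75 [0.518 0.198 0.056] [0.27 0.94 0.57 1.76 0.17 0.26] 0.0
80 [0.522 0.198 0.055] [0.26 1.04 0.71 1.89 0.18 0.23] 0.0
85 [0.527 0.198 0.054] [0.25 1.14 0.87 2.04 0.2  0.21] 0.0
90 [0.531 0.198 0.052] [0.24 1.23 1.01 2.15 0.21 0.19] 0.0263
```

```bash
python3 -m handwheel '[[0.03,0.3,0.02,0,0,0],[0.04,0.6,0.04,0,0,0],[0.04,0.75,0.04,0,0,0],[0.04,0.78,0.04,0,0,0],[0.04,0.78,0.04,0,0,0]]' && python3 pre.py 45 0 60
python3 - <<'E'
from h import *
from workcell import bot
snap(bot,'wrist','wrist4')
E
```

```text
clock: 4.82
eef_pos: [0.4575, 0.2, 0.0172]
tool_rot: [0.658, 0.258, 0.282, -0.649]
ft_force: [-0.4, 0.5, 0.1]
grip_width: 0.0402
target [0.4581 0.1999 0.0168] delta [ 0.01  0.03 -0.    0.01 -0.02 -0.01]
[ 0.705  0.384 -1.015 -0.462 -0.495  0.576] [0.4575 0.2    0.0172] 4.825 [-0.4  0.5  0.1] 0.04017117864922855
```

View pics/wrist4.png

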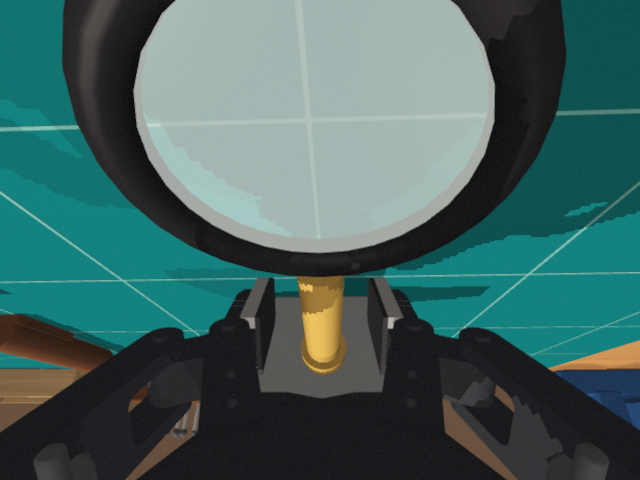

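```bash
python3 -m handwheel '[[0,0,0,0,0,0],[0,0,0,0,0,0],[0,0,0,0,0,0],[0,0,0,0,0,0],[0,0,0,0,0,0]]' -1 && python3 pre.py 45 0 60
cat > rise.py <<'E'
from h import *; import sys
# rows relative to commanded tool pose at start angle a -> angles list, offset from stem point
t0=np.radians(45);s=.060
def pose(th):
    th=np.radians(th);Rm=orient(t0-(th-th0));return stem(th,s)+(.019-.003)*Rm[:,1],Rm
a=float(sys.argv[1]);p0,R0=pose(a)
for th in sys.argv[2:]:
    p,Rm=pose(float(th));print(th,(R0.T@(p-p0)/.025).round(3),(np.degrees(R.from_matrix(R0.T@Rm).as_rotvec())/10).round(3))
E
python3 rise.py -8.5 -4 0 5 10 17;python3 rise.py 17 26 35 44 53 62;python3 rise.py 62 67 72 77 80 82
```

```text
clock: 5.5
eef_pos: [0.4577, 0.2004, 0.0175]
tool_rot: [0.657, 0.258, 0.282, -0.649]
ft_force: [-2.9, 1.4, 4.6]
grip_width: 0.014
target [0.4581 0.1999 0.0168] delta [-0.01  0.03 -0.02  0.   -0.02 -0.01]
[ 0.705  0.383 -1.015 -0.463 -0.495  0.575] [0.4577 0.2004 0.0175] 5.5 [-2.9  1.4  4.6] 0.014030779872564606
-4 [ 0.115 -0.047  0.   ] [ 0.   -0.    0.45]
0 [ 0.219 -0.081  0.   ] [ 0.   -0.    0.85]
5 [ 0.394 -0.151 -0.   ] [ 0.   -0.    1.35]
10 [ 0.575 -0.205 -0.   ] [ 0.   -0.    1.85]
17 [ 0.834 -0.254 -0.   ] [ 0.   -0.    2.55]
26 [ 0.299 -0.16   0.   ] [0.  0.  0.9]
35 [ 0.618 -0.272  0.   ] [ 0.  -0.   1.8]
44 [ 0.952 -0.332  0.   ] [ 0.  -0.   2.7]
53 [ 1.291 -0.34  -0.   ] [ 0.  -0.   3.6]
62 [ 1.627 -0.294  0.   ] [ 0.  -0.   4.5]
67 [ 0.163 -0.095 -0.   ] [0.  0.  0.5]
72 [ 0.333 -0.175 -0.   ] [0. 0. 1.]
77 [ 0.51 -0.24 -0.  ] [ 0.  -0.   1.5]
80 [ 0.618 -0.272 -0.   ] [-0.   0.   1.8]
82 [ 0.692 -0.29  -0.   ] [0. 0. 2.]
```

```bash
python3 -m handwheel '[[0.115,-0.05,0,0,0,0.45],[0.22,-0.08,0,0,0,0.85],[0.39,-0.15,0,0,0,1.35],[0.575,-0.205,0,0,0,1.85],[0.83,-0.25,0,0,0,2.55]]'
python3 - <<'E'
from h import *
from workcell import bot
snap(bot,'wrist','wrist5');snap(bot,'side','side5')
o=bot.get_obs();print(o['ft_force'],o['ft_torque'],o['grip_width'])
im=cv2.imread('pics/side5.png')[220:340,330:470];cv2.imwrite('pics/side5c.png',cv2.resize(im,None,fx=5,fy=5))
E
```

```text
clock: 6.12
eef_pos: [0.4671, 0.1996, 0.0371]
tool_rot: [0.698, 0.106, 0.13, -0.696]
ft_force: [2.6, 1.1, -2.3]
grip_width: 0.0143
[ 1.23909783  0.67555612 -4.45154291] [ 0.08235735  0.51177129 -0.00195953] 0.014099528627424286
```

View pics/side5c.png

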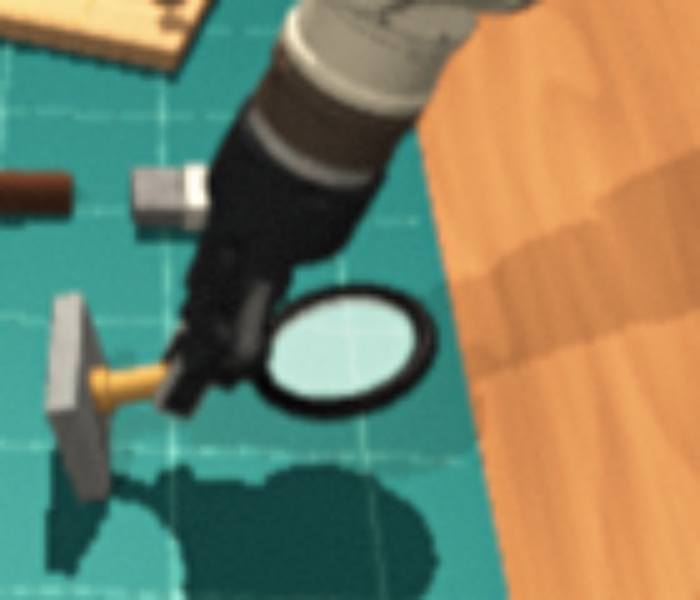

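View pics/wrist5.png

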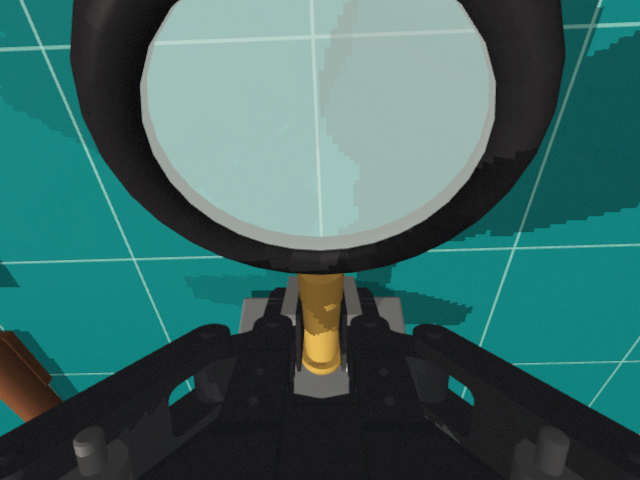

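Run:
```python
import sys;sys.argv=['x','17']
from rise import *
from workcell import bot
o=bot.get_obs();p,Rm=pose(17);print(p.round(4),o['eef_pos'].round(4),delta(o,p,Rm).round(2),o['ft_force'].round(1),o['ft_torque'].round(2))
print('dz -1mm in tool',(R0.T@[0,0,-.001]/.025).round(3))
```

```text
[0.4683 0.1996 0.0361] [0.4721 0.2006 0.0389] [-0.18  0.06 -0.05 -0.01 -0.04  0.02] [ 1.2  0.7 -4.5] [ 0.08  0.51 -0.  ]
dz -1mm in tool [-0.013  0.038  0.   ]
```

```bash
python3 -m handwheel '[[0,0,0,0,0,0],[0,0,0,0,0,0],[0,0,0,0,0,0],[0,0,0,0,0,0],[0,0,0,0,0,0]]'
python3 - <<'E'
import sys;sys.argv=['x','17']
from rise import *
from workcell import bot
o=bot.get_obs();p,Rm=pose(17);print(p.round(4),o['eef_pos'].round(4),delta(o,p,Rm).round(2),o['ft_force'].round(1),o['ft_torque'].round(2))
E
python3 rise.py 17 20 26 32 37 40; python3 rise.py 40 43 49 55 60 63;python3 rise.py 63 66 71 76 80 82
```

```text
clock: 6.85
eef_pos: [0.4678, 0.1997, 0.0364]
tool_rot: [0.698, 0.107, 0.132, -0.695]
ft_force: [3.4, -1.4, 1.7]
grip_width: 0.0141
[0.4683 0.1996 0.0361] [0.4678 0.1997 0.0364] [ 0.01  0.02 -0.   -0.   -0.02 -0.01] [ 3.4 -1.4  1.7] [-0.14 -0.73 -0.01]
20 [ 0.097 -0.059  0.   ] [ 0.  -0.   0.3]
26 [ 0.299 -0.16   0.   ] [0.  0.  0.9]
32 [ 0.51 -0.24 -0.  ] [ 0.  -0.   1.5]
37 [ 0.692 -0.29   0.   ] [ 0. -0.  2.]
40 [ 0.803 -0.312  0.   ] [0.  0.  2.3]
43 [ 0.097 -0.059 -0.   ] [-0.  -0.   0.3]
49 [ 0.299 -0.16   0.   ] [-0.  -0.   0.9]
55 [ 0.51 -0.24  0.  ] [ 0.  -0.   1.5]
60 [ 0.692 -0.29   0.   ] [ 0. -0.  2.]
63 [ 0.803 -0.312  0.   ] [-0.  -0.   2.3]
66 [ 0.097 -0.059  0.   ] [-0.   0.   0.3]
71 [ 0.264 -0.145 -0.   ] [0.  0.  0.8]
76 [ 0.439 -0.216 -0.   ] [-0.   0.   1.3]
80 [ 0.582 -0.262  0.   ] [-0.   0.   1.7]
82 [ 0.655 -0.281 -0.   ] [-0.   0.   1.9]
```

```bash
python3 rise.py 17 18 21 25 28 29; python3 -m handwheel '[[0.03,0.01,0,0,0,0.1],[0.13,-0.05,0,0,0,0.4],[0.26,-0.11,0,0,0,0.8],[0.37,-0.16,0,0,0,1.1],[0.4,-0.175,0,0,0,1.2]]'
python3 - <<'E'
import sys;sys.argv=['x','29']
from rise import *
from workcell import bot
o=bot.get_obs();p,Rm=pose(29);print(p.round(4),o['eef_pos'].round(4),delta(o,p,Rm).round(2),o['ft_force'].round(1),o['ft_torque'].round(2))
E
```

```text
18 [ 0.032 -0.02   0.   ] [0.  0.  0.1]
21 [ 0.13  -0.077 -0.   ] [0.  0.  0.4]
25 [ 0.264 -0.145 -0.   ] [0.  0.  0.8]
28 [ 0.368 -0.189  0.   ] [ 0.  -0.   1.1]
29 [ 0.403 -0.203  0.   ] [ 0.  -0.   1.2]
clock: 7.48
eef_pos: [0.4745, 0.1997, 0.0442]
tool_rot: [-0.705, -0.032, -0.056, 0.706]
ft_force: [-2.8, 0.8, 7.8]
grip_width: 0.014
[0.4761 0.1993 0.0442] [0.4745 0.1997 0.0442] [ 0.07  0.01 -0.02 -0.01 -0.02 -0.04] [-2.8  0.8  7.8] [0.04 0.24 0.11]
```

```bash
python3 -m handwheel '[[0.03,-0.02,0,0,0,0.1],[0.13,-0.075,0,0,0,0.4],[0.265,-0.145,0,0,0,0.8],[0.37,-0.19,0,0,0,1.1],[0.4,-0.2,0,0,0,1.2]]' && python3 -m handwheel '[[0.03,-0.02,0,0,0,0.1],[0.13,-0.075,0,0,0,0.4],[0.265,-0.145,0,0,0,0.8],[0.37,-0.19,0,0,0,1.1],[0.4,-0.2,0,0,0,1.2]]'
python3 - <<'E'
import sys;sys.argv=['x','53']
from rise import *
from workcell import bot
o=bot.get_obs();p,Rm=pose(53);print(p.round(4),o['eef_pos'].round(4),delta(o,p,Rm).round(2),o['ft_force'].round(1),o['ft_torque'].round(2))
snap(bot,'wrist','wrist6');snap(bot,'side','side6')
im=cv2.imread('pics/side6.png')[220:340,330:470];cv2.imwrite('pics/side6c.png',cv2.resize(im,None,fx=5,fy=5))
E
```

```text
clock: 8.1
eef_pos: [0.4838, 0.1995, 0.0512]
tool_rot: [-0.705, 0.043, 0.018, 0.708]
ft_force: [-3.7, -1.0, 13.0]
grip_width: 0.0141
clock: 8.72
eef_pos: [0.4944, 0.1991, 0.0562]
tool_rot: [-0.696, 0.116, 0.091, 0.702]
ft_force: [-0.8, -0.8, 14.3]
grip_width: 0.0141
[0.4959 0.1987 0.0548] [0.4944 0.1991 0.0562] [ 0.08  0.04 -0.01 -0.03 -0.02 -0.04] [-0.8 -0.8 14.3] [-0.19  0.68  0.1 ]
```

View pics/side6c.png

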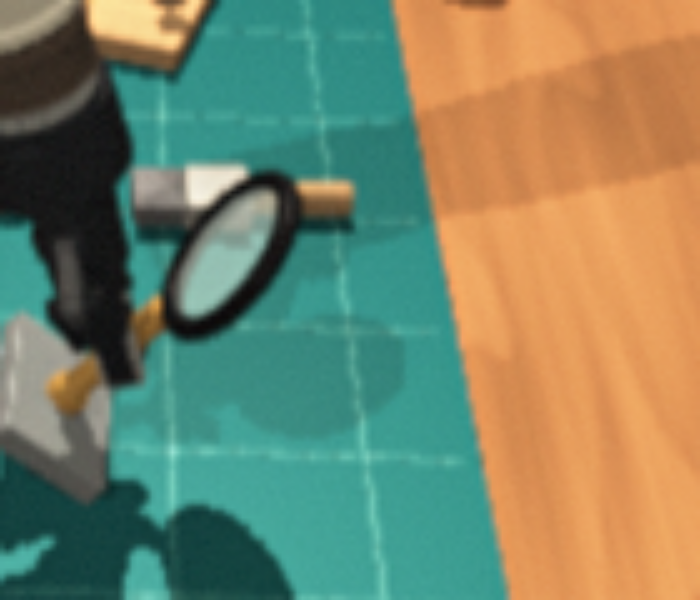

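```bash
python3 -m handwheel '[[0.03,-0.03,0,0,0,0.1],[0.13,-0.095,0,0,0,0.4],[0.265,-0.165,0,0,0,0.8],[0.37,-0.21,0,0,0,1.1],[0.4,-0.225,0,0,0,1.2]]' && python3 -m handwheel '[[0.03,-0.02,0,0,0,0.1],[0.13,-0.08,0,0,0,0.4],[0.265,-0.15,0,0,0,0.8],[0.37,-0.2,0,0,0,1.1],[0.4,-0.21,0,0,0,1.2]]'
python3 - <<'E'
import sys;sys.argv=['x','77']
from rise import *
from workcell import bot
o=bot.get_obs();p,Rm=pose(77);print(p.round(4),o['eef_pos'].round(4),delta(o,p,Rm).round(2),o['ft_force'].round(1),o['ft_torque'].round(2),o['joint_pos'].round(2))
E
python3 rise.py 77 78 80 82 83 83.5
```

```text
clock: 9.45
eef_pos: [0.5054, 0.1987, 0.0588]
tool_rot: [-0.68, 0.189, 0.164, 0.689]
ft_force: [0.0, 0.3, 12.4]
grip_width: 0.0137
clock: 10.07
eef_pos: [0.517, 0.1984, 0.0587]
tool_rot: [-0.657, 0.259, 0.235, 0.668]
ft_force: [2.8, 0.1, 10.6]
grip_width: 0.0141
[0.5183 0.198  0.0565] [0.517  0.1984 0.0587] [ 0.09  0.03 -0.01 -0.04 -0.02 -0.04] [ 2.8  0.1 10.6] [-0.04  0.43 -0.01] [0.26 1.06 0.74 1.94 0.2  0.23]
78 [ 0.032 -0.02  -0.   ] [0.  0.  0.1]
80 [ 0.097 -0.059  0.   ] [-0.   0.   0.3]
82 [ 0.163 -0.095  0.   ] [-0.   0.   0.5]
83 [ 0.196 -0.112  0.   ] [0.  0.  0.6]
83.5 [ 0.213 -0.121  0.   ] [-0.   -0.    0.65]
```

Everything is tracking, with about 10 N on the mat. I'll go to about 83°, settle and look.

```bash
python3 -m handwheel '[[0.03,-0.02,0,0,0,0.1],[0.1,-0.065,0,0,0,0.3],[0.16,-0.1,0,0,0,0.5],[0.195,-0.12,0,0,0,0.6],[0.195,-0.12,0,0,0,0.6]]'
python3 - <<'E'
import sys;sys.argv=['x','83']
from rise import *
from workcell import bot
o=bot.get_obs();p,Rm=pose(83);print(p.round(4),o['eef_pos'].round(4),delta(o,p,Rm).round(2),o['ft_force'].round(1),o['ft_torque'].round(2),o['joint_pos'].round(2))
snap(bot,'wrist','wrist7');snap(bot,'side','side7')
im=cv2.imread('pics/side7.png')[200:340,290:450];cv2.imwrite('pics/side7c.png',cv2.resize(im,None,fx=4.5,fy=4.5))
E
```

```text
clock: 10.7
eef_pos: [0.5228, 0.1981, 0.0578]
tool_rot: [-0.643, 0.293, 0.269, 0.655]
ft_force: [3.3, 0.1, 10.1]
grip_width: 0.014
[0.5238 0.1978 0.0554] [0.5228 0.1981 0.0578] [ 0.1   0.03 -0.01 -0.04 -0.01 -0.03] [ 3.3  0.1 10.1] [0.01 0.2  0.  ] [0.25 1.19 0.95 2.12 0.21 0.2 ]
```

View pics/side7c.png

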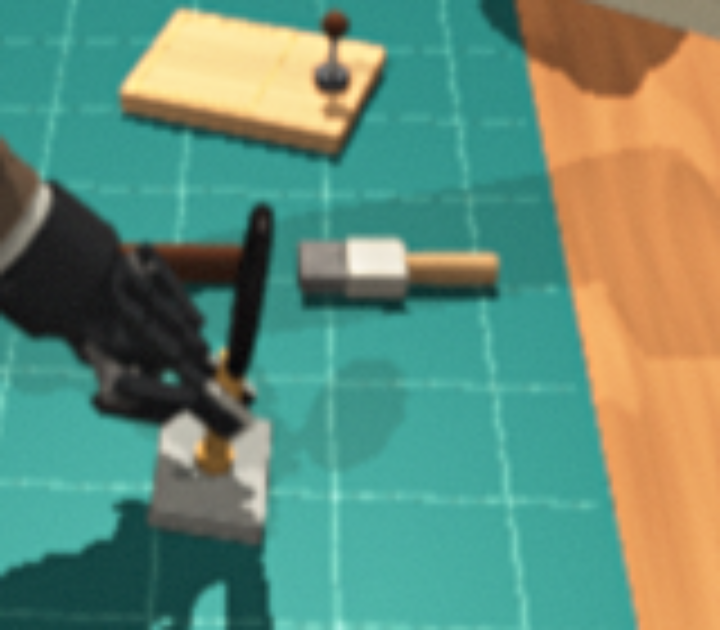

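View pics/wrist7.png

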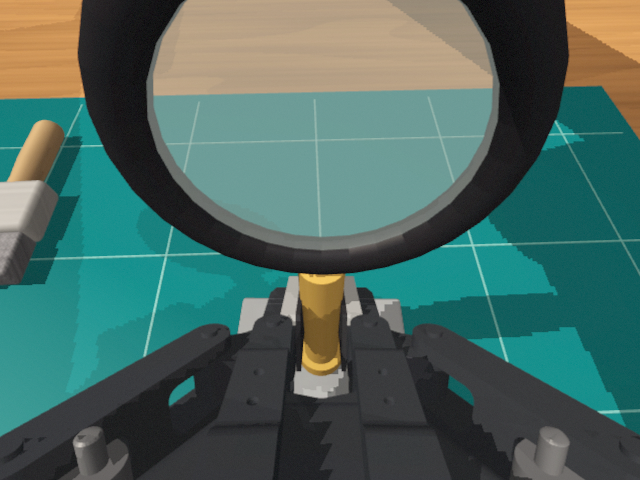

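```bash
python3 -m handwheel '[[-0.02,-0.02,0,0,0,0],[-0.04,-0.04,0,0,0,0],[-0.04,-0.04,0,0,0,0],[-0.04,-0.04,0,0,0,0],[-0.04,-0.04,0,0,0,0]]' && python3 -m handwheel '[[0,0,0,0,0,0],[0,0,0,0,0,0],[0,0,0,0,0,0],[0,0,0,0,0,0],[0,0,0,0,0,0]]' -0.1
python3 - <<'E'
from fit import *
from workcell import bot
P,_=fit()
o=bot.get_obs();print(o['eef_pos'].round(4),o['ft_force'].round(1),o['ft_torque'].round(2),o['joint_pos'].round(2),o['grip_width'])
snap(bot,'wrist','wrist8');snap(bot,'side','side8')
im=cv2.imread('pics/side8.png')[200:340,290:450];cv2.imwrite('pics/side8c.png',cv2.resize(im,None,fx=4.5,fy=4.5))
R0=R.from_quat(o['tool_rot']).as_matrix()
for b in [.02,.04,.06,.08]:
  for tl in [0,-10,-20]:
    Rm=R0@R.from_rotvec([0,0,np.radians(tl)]).as_matrix()
    q,e=ik(o['eef_pos']-b*R0[:,1],Rm,o['joint_pos'],P);print(b,tl,q.round(2),round(e,4))
E
```

```text
clock: 11.42
eef_pos: [0.5228, 0.1982, 0.0578]
tool_rot: [-0.643, 0.292, 0.269, 0.655]
ft_force: [2.1, 0.4, 4.8]
grip_width: 0.0145
clock: 12.05
eef_pos: [0.5237, 0.1978, 0.0571]
tool_rot: [-0.644, 0.291, 0.268, 0.655]
ft_force: [0.2, 0.2, -0.1]
grip_width: 0.0383
[0.5237 0.1978 0.0571] [ 0.2  0.2 -0.1] [-0.03 -0.72 -0.06] [0.25 1.19 0.95 2.12 0.21 0.2 ] 0.038343636668199454
0.02 0 [0.24 1.19 1.01 2.15 0.21 0.2 ] 0.0279
0.02 -10 [0.26 1.03 0.76 1.92 0.18 0.24] 0.0
0.02 -20 [0.28 0.86 0.51 1.66 0.14 0.28] 0.0
0.04 0 [0.24 1.18 1.04 2.15 0.21 0.2 ] 0.0709
0.04 -10 [0.25 1.06 0.87 1.99 0.17 0.23] 0.0
0.04 -20 [0.27 0.88 0.59 1.72 0.14 0.27] 0.0
0.06 0 [0.23 1.16 1.07 2.15 0.21 0.21] 0.1142
0.06 -10 [0.25 1.11 0.99 2.07 0.17 0.23] 0.0
0.06 -20 [0.27 0.91 0.68 1.78 0.13 0.27] 0.0
0.08 0 [0.22 1.15 1.1  2.15 0.21 0.21] 0.1576
0.08 -10 [0.24 1.15 1.12 2.15 0.17 0.23] 0.0102
0.08 -20 [0.26 0.94 0.78 1.85 0.13 0.26] 0.0
```

View pics/side8c.png

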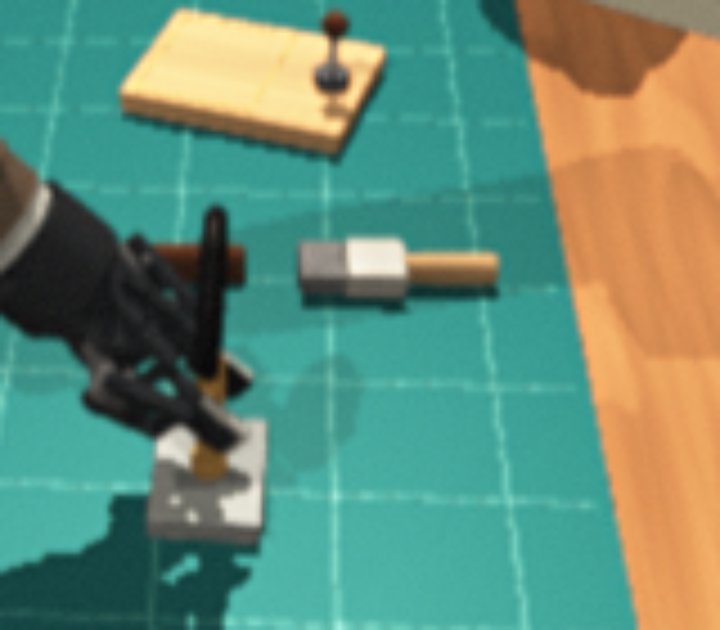

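View pics/wrist8.png

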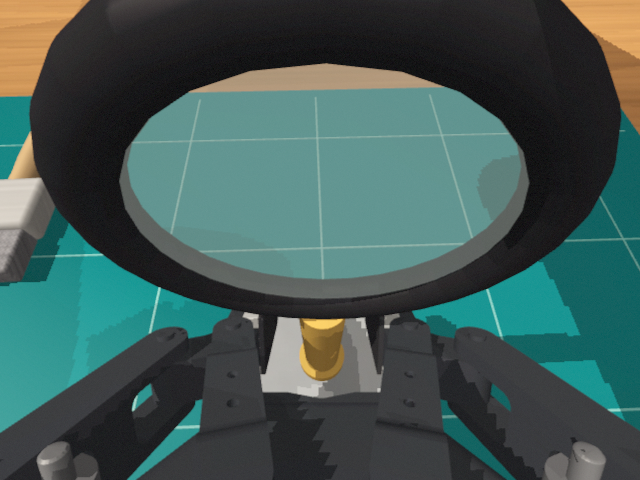

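Run:
```python
from fit import *
from workcell import bot
P,_=fit()
o=bot.get_obs()
R0=R.from_quat(o['tool_rot']).as_matrix();print(R0.round(3))
for dx,dz in [(.02,0),(.02,.01),(.04,0),(.04,.01),(.06,.01),(.08,.02),(.1,.03)]:
  for tl in [0,-5,-10,-20,-30]:
    Rm=R0@R.from_rotvec([0,0,np.radians(tl)]).as_matrix()
    q,e=ik(o['eef_pos']+[dx,0,dz],Rm,o['joint_pos'],P);print(dx,dz,tl,q.round(2),round(e,4),(R0.T@[dx,0,dz]/.025).round(2))
```

```text
[[ 0.687 -0.726  0.035]
 [-0.023  0.027  0.999]
 [-0.727 -0.687  0.002]]
0.02 0 0 [0.24 1.22 1.04 2.15 0.2  0.2 ] 0.0285 [ 0.55 -0.58  0.03]
0.02 0 -5 [0.25 1.16 0.93 2.05 0.19 0.21] 0.0 [ 0.55 -0.58  0.03]
0.02 0 -10 [0.26 1.06 0.78 1.91 0.17 0.24] 0.0 [ 0.55 -0.58  0.03]
0.02 0 -20 [0.28 0.88 0.52 1.65 0.14 0.28] 0.0 [ 0.55 -0.58  0.03]
0.02 0 -30 [0.3  0.73 0.29 1.4  0.1  0.32] 0.0 [ 0.55 -0.58  0.03]
0.02 0.01 0 [0.24 1.2  1.03 2.15 0.21 0.2 ] 0.0367 [ 0.26 -0.86  0.03]
0.02 0.01 -5 [0.25 1.15 0.94 2.07 0.19 0.21] 0.0 [ 0.26 -0.86  0.03]
0.02 0.01 -10 [0.26 1.05 0.79 1.93 0.17 0.24] 0.0 [ 0.26 -0.86  0.03]
0.02 0.01 -20 [0.28 0.88 0.53 1.67 0.14 0.28] 0.0 [ 0.26 -0.86  0.03]
0.02 0.01 -30 [0.3  0.73 0.3  1.42 0.1  0.32] 0.0 [ 0.26 -0.86  0.03]
0.04 0 0 [0.23 1.24 1.1  2.15 0.2  0.2 ] 0.0721 [ 1.1  -1.16  0.06]
0.04 0 -5 [0.24 1.23 1.1  2.14 0.19 0.21] 0.0 [ 1.1  -1.16  0.06]
0.04 0 -10 [0.25 1.12 0.9  1.98 0.17 0.23] 0.0 [ 1.1  -1.16  0.06]
0.04 0 -20 [0.27 0.93 0.61 1.7  0.14 0.27] 0.0 [ 1.1  -1.16  0.06]
0.04 0 -30 [0.29 0.77 0.36 1.44 0.09 0.31] 0.0 [ 1.1  -1.16  0.06]
0.04 0.
[... 702 characters left out ...]
.02 0 [0.22 1.23 1.2  2.15 0.21 0.21] 0.1749 [ 1.62 -2.87  0.11]
0.08 0.02 -5 [0.23 1.23 1.21 2.15 0.19 0.22] 0.1013 [ 1.62 -2.87  0.11]
0.08 0.02 -10 [0.24 1.23 1.22 2.15 0.17 0.22] 0.0273 [ 1.62 -2.87  0.11]
0.08 0.02 -20 [0.25 1.02 0.85 1.85 0.13 0.26] 0.0 [ 1.62 -2.87  0.11]
0.08 0.02 -30 [0.27 0.84 0.55 1.56 0.09 0.3 ] 0.0 [ 1.62 -2.87  0.11]
0.1 0.03 0 [0.21 1.23 1.25 2.15 0.21 0.22] 0.2265 [ 1.87 -3.73  0.14]
0.1 0.03 -5 [0.22 1.23 1.26 2.15 0.19 0.22] 0.1532 [ 1.87 -3.73  0.14]
0.1 0.03 -10 [0.23 1.23 1.27 2.15 0.17 0.23] 0.0795 [ 1.87 -3.73  0.14]
0.1 0.03 -20 [0.25 1.09 1.01 1.95 0.13 0.25] 0.0 [ 1.87 -3.73  0.14]
0.1 0.03 -30 [0.27 0.88 0.66 1.62 0.09 0.29] 0.0 [ 1.87 -3.73  0.14]
```

```bash
python3 -m handwheel '[[0.33,-0.35,0.02,0,0,-0.2],[0.69,-0.72,0.03,0,0,-0.4],[1.1,-1.16,0.06,0,0,-0.8],[1.37,-1.45,0.07,0,0,-1.1],[1.36,-2.02,0.09,0,0,-1.5]]'
python3 - <<'E'
from h import *
from workcell import bot
o=bot.get_obs();log(o);print(o['eef_pos'].round(4),o['ft_force'].round(1),o['joint_pos'].round(2))
R0=R.from_quat(o['tool_rot']).as_matrix();print(R0.round(3))
snap(bot,'side','side9')
im=cv2.imread('pics/side9.png')[200:340,290:450];cv2.imwrite('pics/side9c.png',cv2.resize(im,None,fx=4.5,fy=4.5))
E
```

```text
clock: 12.78
eef_pos: [0.5847, 0.1977, 0.0664]
tool_rot: [-0.677, 0.204, 0.18, 0.684]
ft_force: [0.0, -1.0, -0.2]
grip_width: 0.0386
[0.5847 0.1977 0.0664] [ 0.  -1.  -0.2] [0.25 1.07 0.88 1.91 0.15 0.25]
[[ 0.853 -0.521  0.036]
 [-0.03   0.02   0.999]
 [-0.522 -0.853  0.002]]
```

View pics/side9c.png

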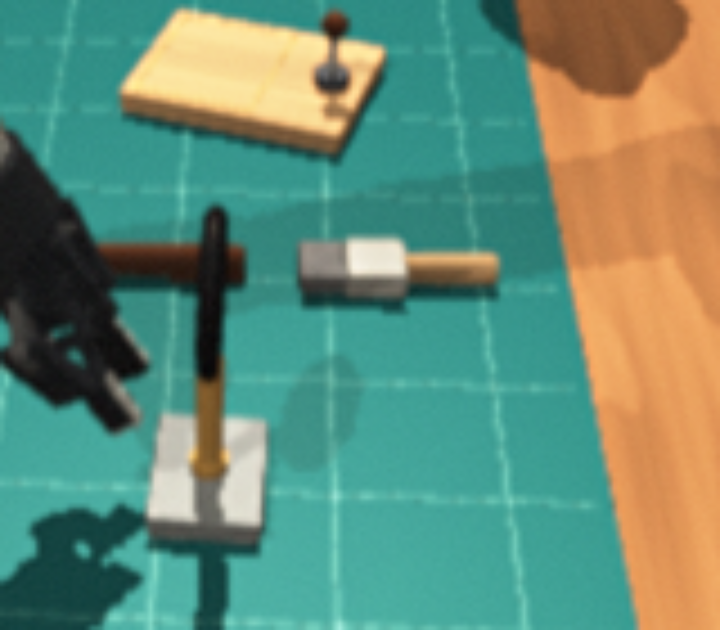

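Run:
```python
from h import *
from workcell import bot
o=bot.get_obs();R0=R.from_quat(o['tool_rot']).as_matrix()
for d in [(.005,0,.04),(.01,0,.08),(.015,.001,.12),(.015,.002,.16),(.015,.002,.184)]: print((R0.T@d/.025).round(2))
```

```text
[-0.65 -1.47  0.01]
[-1.3  -2.95  0.03]
[-1.96 -4.42  0.08]
[-2.78 -5.79  0.13]
[-3.28 -6.62  0.13]
```

```bash
python3 -m handwheel '[[-0.65,-1.47,0.01,0,0,-0.3],[-1.3,-2.95,0.03,0,0,-1],[-1.96,-4.42,0.08,0,0,-1.8],[-2.78,-5.79,0.13,0,0,-2.6],[-3.28,-6.62,0.13,0,0,-3.14]]'
python3 - <<'E'
from fit import *
from workcell import bot
P,_=fit()
o=bot.get_obs();print(o['eef_pos'].round(4),o['joint_pos'].round(2))
Rm=np.array([[0,0,1],[-1,0,0],[0,-1,0.]])
p=np.array([.52,.22,.29]);q,e=ik(p,Rm,o['joint_pos'],P);print(q.round(2),e,delta(o,p,Rm).round(2))
E
```

```text
clock: 13.45
eef_pos: [0.6016, 0.2006, 0.2559]
tool_rot: [-0.706, 0.01, -0.014, 0.708]
ft_force: [0.3, 0.3, 1.3]
grip_width: 0.0382
[0.6016 0.2006 0.2559] [0.32 0.51 0.46 1.52 0.   0.36]
[0.4  0.36 0.32 1.53 0.   1.97] 2.735950355159389e-11 [-3.28 -1.38  0.67 -0.05  8.8   0.01]
```

```bash
python3 -m handwheel '[[-0.33,-0.3,0.07,0,0.95,0],[-0.66,-0.6,0.14,0,1.9,0],[-1.0,-0.9,0.2,0,2.85,0],[-1.3,-1.2,0.27,0,3.8,0],[-1.65,-1.38,0.33,0,4.75,0]]' 0.1
python3 - <<'E'
from h import *
from workcell import bot
o=bot.get_obs()
print(delta(o,np.array([.52,.22,.29]),np.array([[0,0,1],[-1,0,0],[0,-1,0.]])).round(2))
E
```

```text
clock: 14.08
eef_pos: [0.5602, 0.2099, 0.287]
tool_rot: [-0.641, 0.299, -0.297, 0.642]
ft_force: [-0.2, 0.3, -0.2]
grip_width: 0.0471
[-1.35 -0.12 -0.97  0.01  4.02 -0.02]
```

```bash
python3 -m handwheel '[[-0.3,-0.02,-0.2,0,0.9,0],[-0.6,-0.05,-0.4,0,1.8,0],[-0.9,-0.08,-0.6,0,2.7,0],[-1.2,-0.1,-0.8,0,3.6,0],[-1.35,-0.12,-0.97,0,4.02,0]]' && python3 -m handwheel '[[0,0,0,0,0,0],[0,0,0,0,0,0],[0,0,0,0,0,0],[0,0,0,0,0,0],[0,0,0,0,0,0]]'
python3 - <<'E'
from h import *
from workcell import bot
o=bot.get_obs();log(o);print(o['eef_pos'].round(4),o['joint_pos'].round(2))
for n in ['wrist','side','scene']: snap(bot,n,n+'10')
im=cv2.imread('pics/side10.png')[190:340,290:450];cv2.imwrite('pics/side10c.png',cv2.resize(im,None,fx=4,fy=4))
E
```

```text
clock: 14.7
eef_pos: [0.5196, 0.2199, 0.2898]
tool_rot: [-0.501, 0.501, -0.498, 0.5]
ft_force: [-0.5, 0.3, 0.5]
grip_width: 0.0469
clock: 15.32
eef_pos: [0.5197, 0.2197, 0.2888]
tool_rot: [0.502, -0.5, 0.497, -0.501]
ft_force: [0.5, -0.2, 0.5]
grip_width: 0.047
[0.5197 0.2197 0.2888] [0.4  0.36 0.32 1.53 0.   1.96]
```

View pics/wrist10.png

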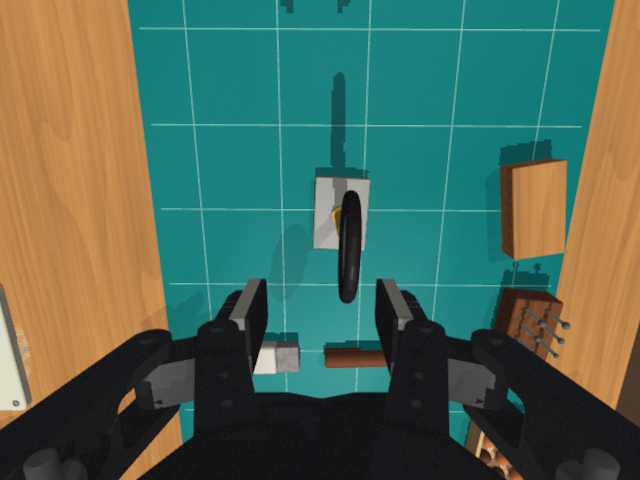

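View pics/side10c.png

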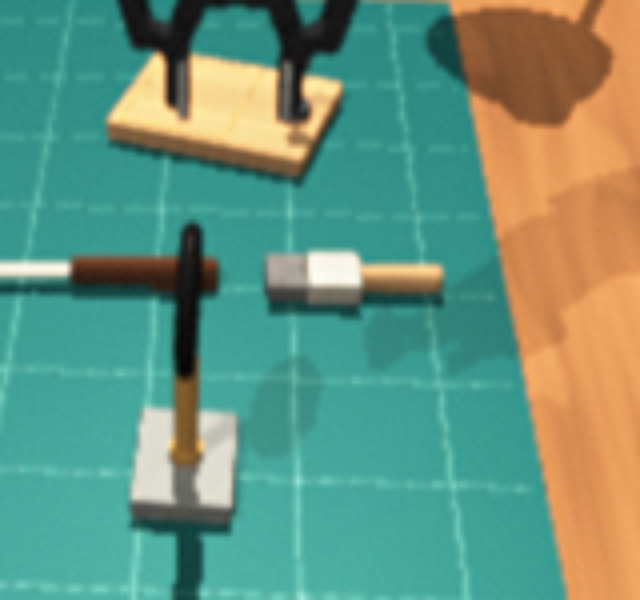

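View pics/scene10.png

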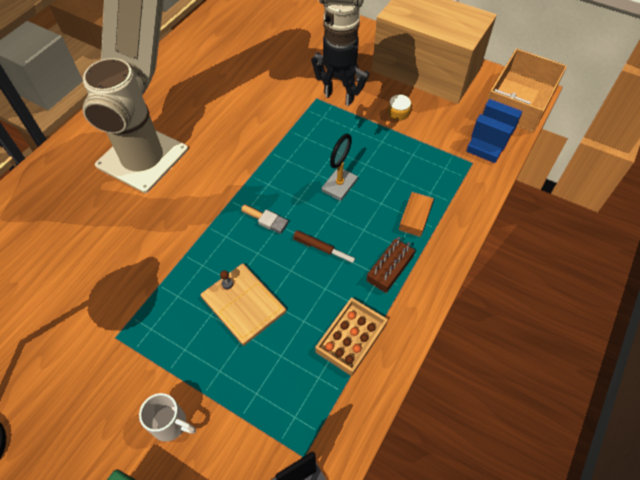

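The magnifier is standing on its own, with the foot near wrist (341,213) and the rim near (349,247). Now to measure its pose.

Run:
```python
from h import *
w=load('wrist10');s=load('side10');c=load('scene10')
q=[onz(w,*p,.019) for p in [(316,177),(370,180),(366,249.5),(313.5,248)]]
print(np.round(q,4).tolist()); print('foot c',np.mean(q,0).round(4),[round(np.linalg.norm(q[i]-q[i-1])*1e3,1) for i in range(4)])
E={}
for f,b in {'wrist10':(325,180,370,310),'side10':(328,240,345,287),'scene10':(325,130,358,172)}.items():
    e=rim(f,b,55);E[f]=e;print(f,e)
for a,b in [('wrist10','scene10'),('wrist10','side10'),('side10','scene10')]:
    x,r=tri(ray(load(a),*E[a][0][0]),ray(load(b),*E[b][0][0]));print(a,b,x.round(4),np.round(r,4))
# rim line in wrist: top edge points near/far -> plane
im=cv2.imread('pics/wrist10.png');m=(im.max(2)<55);m[:180]=0;m[310:]=0;m[:,:325]=0;m[:,370:]=0
p=np.argwhere(m)[:,::-1].astype(np.float32)
# midline per row
for v in (195,210,230,250,270,290,298):
    xs=np.where(m[v])[0];print(v,xs.min(),xs.max())
```

```text
[[0.5127, 0.2418, 0.019], [0.5757, 0.2386, 0.019], [0.5743, 0.1532, 0.019], [0.5096, 0.1549, 0.019]]
foot c [0.5431 0.1971 0.019 ] [np.float64(87.0), np.float64(63.2), np.float64(85.3), np.float64(64.8)]
wrist10 (((349.3373718261719, 246.01629638671875), (21.30747413635254, 125.60887908935547), 2.1488940715789795), 234)
side10 (((335.7714538574219, 264.20751953125), (12.99449348449707, 31.944332122802734), 1.5662288665771484), 91)
scene10 (((340.4390563964844, 150.4794158935547), (14.285136222839355, 37.05965805053711), 25.583845138549805), 77)
wrist10 scene10 [0.5422 0.1968 0.1446] [0.0013 0.0013]
wrist10 side10 [0.5441 0.1975 0.1454] [0.0009 0.0009]
side10 scene10 [0.5432 0.196  0.1451] [0.0019 0.0019]
195 344 357
210 342 360
230 340 360
250 339 360
270 339 358
290 339 356
298 340 353
```

```bash
python3 -m handwheel '[[1.5,0,0,0,0,0],[3.8,0,0,0,0,0],[6.2,0,0,0,0,0],[8.6,0,0,0,0,0],[11,0,0,0,0,0]]' && python3 -m handwheel '[[2.2,0,0,0,0,0],[4.2,0,0,0,0,0],[5.7,0,0,0,0,0],[6.2,0,0,0,0,0],[6.2,0,0,0,0,0]]' && python3 -m handwheel '[[0,0,0,0,0,0],[0,0,0,0,0,0],[0,0,0,0,0,0],[0,0,0,0,0,0],[0,0,0,0,0,0]]'
python3 - <<'E'
from h import *
from workcell import bot
o=bot.get_obs();log(o);print(o['eef_pos'].round(4),o['joint_pos'].round(2))
snap(bot,'wrist','wrist11')
E
```

```text
clock: 16.1
eef_pos: [0.5208, -0.0571, 0.2886]
tool_rot: [0.501, -0.5, 0.498, -0.501]
ft_force: [1.4, 0.9, -0.6]
grip_width: 0.0468
clock: 16.73
eef_pos: [0.5216, -0.2105, 0.2878]
tool_rot: [0.501, -0.501, 0.497, -0.501]
ft_force: [0.5, -0.0, -0.2]
grip_width: 0.0469
clock: 17.35
eef_pos: [0.5217, -0.2101, 0.2881]
tool_rot: [0.502, -0.5, 0.497, -0.501]
ft_force: [-0.3, 0.2, -0.6]
grip_width: 0.0465
[ 0.5217 -0.2101  0.2881] [-0.38  0.36  0.31  1.53  0.    1.18]
```

View pics/wrist11.png

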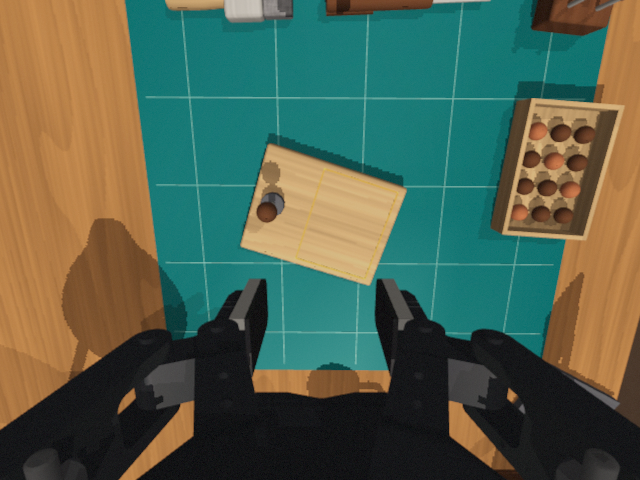

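The board shows clearly, with corners near (270,143), (407,186), (369,284) and (241,247), the bead at (267,212) and the brass frame lines visible. Next I'll extract the corners and check the height against the scene view.

```bash
cat > board.py <<'E'
from h import *
def quad(fn,box,guess):
    im=cv2.imread(f'pics/{fn}.png');hsv=cv2.cvtColor(im,cv2.COLOR_BGR2HSV)
    m=cv2.inRange(hsv,(8,40,150),(30,200,255));x0,y0,x1,y1=box;mm=m*0;mm[y0:y1,x0:x1]=m[y0:y1,x0:x1]
    mm=cv2.morphologyEx(mm,cv2.MORPH_CLOSE,np.ones((15,15)))
    c=max(cv2.findContours(mm,cv2.RETR_EXTERNAL,cv2.CHAIN_APPROX_NONE)[0],key=cv2.contourArea)[:,0].astype(np.float32)
    G=np.array(guess,float);L=[]
    for i in range(4):
        a,b=G[i],G[(i+1)%4];d=(b-a)/np.linalg.norm(b-a);n=np.array([-d[1],d[0]])
        t=(c-a)@d;k=(np.abs((c-a)@n)<4)&(t>8)&(t<np.linalg.norm(b-a)-8)
        L.append(cv2.fitLine(c[k],cv2.DIST_HUBER,0,.01,.01).ravel())
    out=[]
    for i in range(4):
        l1,l2=L[i-1],L[i];A=np.array([[l1[0],-l2[0]],[l1[1],-l2[1]]]);t=np.linalg.solve(A,l2[2:]-l1[2:]);out.append(l1[2:]+t[0]*l1[:2])
    return np.array(out)
if __name__=='__main__':
    W=quad('wrist11',(225,130,420,300),[(270,143),(407,186),(369,284),(241,247)])
    print(W.round(1).tolist())
    w=load('wrist11')
    q=np.array([onz(w,*p,.021) for p in W]);print(q.round(4).tolist(),q.mean(0).round(4))
    print([round(np.linalg.norm(q[i]-q[i-1])*1e3,1) for i in range(4)])
    for i,j in [(0,1),(3,2),(3,0),(2,1)]:
        d=q[j]-q[i];print(i,j,np.degrees(np.arctan2(d[1],d[0])).round(2))
    s=load('scene10')
    for p,g in zip(W,[(241,265),(285,311),(244,343),(201,297)]):
        print(tri(ray(w,*p),ray(s,*g)))
    for f in [((325,167),(299,262)),((392,195),(363,279))]:
        a,b=[onz(w,*p,.021) for p in f];d=a-b;print('frame',a.round(4),b.round(4),np.degrees(np.arctan2(d[1],d[0])).round(2))
E
python3 board.py
python3 - <<'E'
import cv2
im=cv2.imread('pics/wrist11.png')[130:300,230:420];cv2.imwrite('pics/wrist11c.png',cv2.resize(im,None,fx=4,fy=4,interpolation=cv2.INTER_CUBIC)[:600,:760])
im=cv2.imread('pics/scene10.png')[255:350,195:295];cv2.imwrite('pics/scene10c.png',cv2.resize(im,None,fx=6,fy=6,interpolation=cv2.INTER_CUBIC))
E
```

```text
[[268.29998779296875, 144.3000030517578], [406.1000061035156, 189.3000030517578], [369.0, 284.70001220703125], [240.3000030517578, 245.60000610351562]]
[[0.4609, -0.1511, 0.021], [0.6201, -0.2014, 0.021], [0.5817, -0.3222, 0.021], [0.4223, -0.2714, 0.021]] [ 0.5213 -0.2366  0.021 ]
[np.float64(126.3), np.float64(167.0), np.float64(126.8), np.float64(167.4)]
0 1 -17.53
3 2 -17.68
3 0 72.21
2 1 72.37
(array([ 0.45736652, -0.1525365 ,  0.00884014]), [np.float64(0.0020252776839278035), np.float64(0.00202527768392784)])
(array([ 0.62103384, -0.20394926,  0.01225959]), [np.float64(0.0017230899524708029), np.float64(0.0017230899524707088)])
(array([ 0.58293008, -0.32292037,  0.01810077]), [np.float64(0.0009594401587209652), np.float64(0.0009594401587211256)])
(array([ 0.42017371, -0.27548384,  0.00601134]), [np.float64(0.0015777597574198664), np.float64(0.0015777597574197911)])
frame [ 0.5252 -0.1762  0.021 ] [ 0.4938 -0.2923  0.021 ] 74.89
frame [ 0.604  -0.2082  0.021 ] [ 0.5739 -0.3145  0.021 ] 74.15
```

View pics/wrist11c.png

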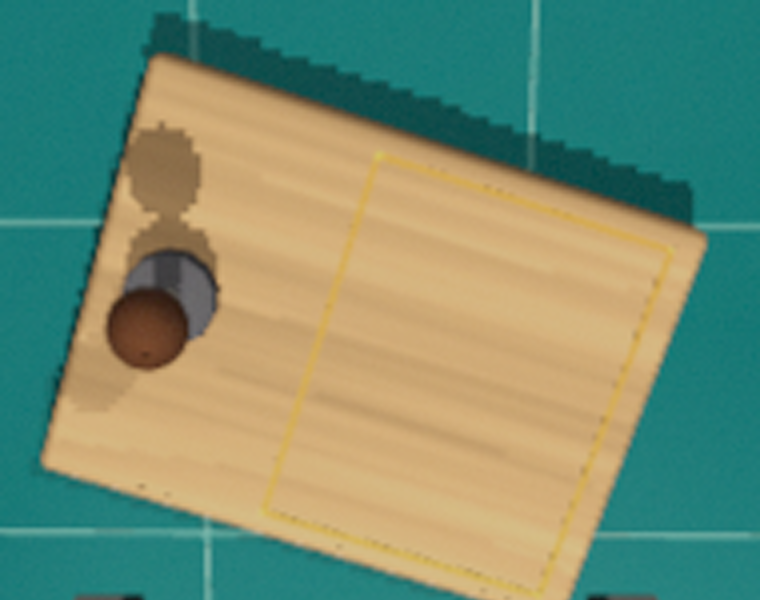

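View pics/scene10c.png

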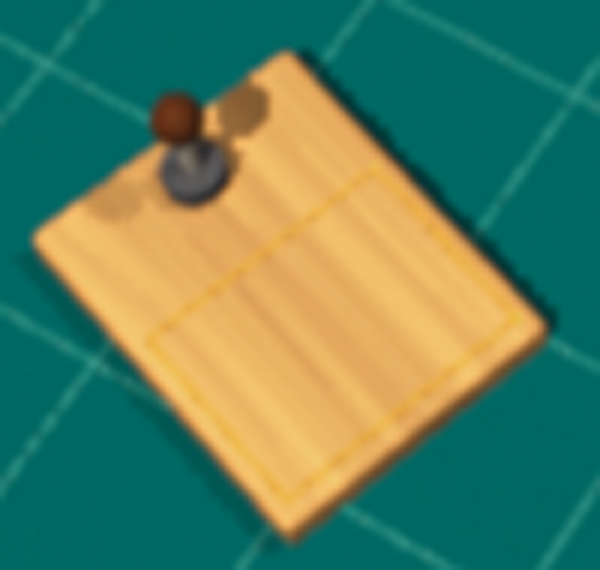

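Run:
```python
from h import *
w=load('wrist11');s=load('scene10')
A=[(324.5,168.7),(397.7,192),(365.2,278.7),(296.5,258.2)];B=[(258,283.6),(282,308.3),(243.4,337.5),(220,312)]
T=[]
for a,b in zip(A,B):
    x,r=tri(ray(w,*a),ray(s,*b));T.append(x);print(x.round(4),np.round(r,4))
print('tri mean',np.mean(T,0).round(4))
for cc,X in ((w,A),(s,B)):
    q=np.array([onz(cc,*p,.021) for p in X]);print('centre',q.mean(0).round(4),[round(np.linalg.norm(q[i]-q[i-1])*1e3,1) for i in range(4)])
    for i,j in [(0,1),(3,2),(3,0),(2,1)]:
        d=q[j]-q[i];print(np.degrees(np.arctan2(d[1],d[0])).round(2),end=' ')
    print()
c=np.array([.5213,-.2366]);y=np.radians(-17.6);print('pad from board outline',c+.03*np.array([np.cos(y),np.sin(y)]))
# bead
print('bead',tri(ray(w,267,212),ray(s,195+178/6,255+117/6)), 'exp',c-.06*np.array([np.cos(y),np.sin(y)]))
```

```text
[ 0.5247 -0.1785  0.0162] [0.0001 0.0001]
[ 0.6114 -0.205   0.0176] [0.0002 0.0002]
[ 0.5764 -0.3134  0.0227] [0. 0.]
[ 0.4908 -0.2879  0.0193] [0.0001 0.0001]
tri mean [ 0.5508 -0.2462  0.0189]
centre [ 0.5506 -0.2461  0.021 ] [np.float64(114.3), np.float64(89.9), np.float64(114.6), np.float64(89.9)]
-17.18 -17.33 72.8 72.79 
centre [ 0.5517 -0.2469  0.021 ] [np.float64(113.7), np.float64(89.8), np.float64(112.9), np.float64(87.9)]
-16.73 -16.22 72.01 71.01 
pad from board outline [ 0.54989572 -0.2456711 ]
bead (array([ 0.46415326, -0.21890433,  0.07009027]), [np.float64(0.00016282044493250955), np.float64(0.00016282044493251454)]) exp [ 0.46410856 -0.21845781]
```

```bash
cat > g.py <<'E'
from h import *; import sys
from workcell import bot
def down(yaw):
    y=np.radians(yaw);z=np.array([np.cos(y),np.sin(y),0]);yy=np.array([0,0,-1.]);return np.array([np.cross(yy,z),yy,z]).T
o=bot.get_obs();x,y,z,yaw=map(float,sys.argv[1:5])
print(delta(o,np.array([x,y,z]),down(yaw)).round(3),o['eef_pos'].round(4),'yaw',np.degrees(np.arctan2(*R.from_quat(o['tool_rot']).as_matrix()[[1,0],2])).round(2),o['joint_pos'].round(2),o['ft_force'].round(1),o['grip_width'],o['clock'])
E
python3 g.py .543 .197 .25 -1.8
```

```text
[-1.6279e+01  1.5520e+00  9.3800e-01  2.0000e-02  2.0900e-01 -1.1000e-02] [ 0.5217 -0.2102  0.2881] yaw 0.29 [-0.38  0.36  0.31  1.53  0.    1.18] [-0.5  0.7  0.1] 0.04701400975547453 17.4
```

```bash
python3 -m handwheel '[[-1.5,0,0.2,0,0.05,0],[-3.8,0,0.4,0,0.1,0],[-6.2,0,0.6,0,0.15,0],[-8.6,0,0.8,0,0.2,0],[-11,0,0.94,0,0.21,0]]' && python3 -m handwheel '[[-2.2,0,0,0,0,0],[-4.0,0.3,0,0,0,0],[-4.9,0.8,0,0,0,0],[-5.2,1.2,0,0,0,0],[-5.27,1.5,0,0,0,0]]' && python3 -m handwheel '[[0,0,0,0,0,0],[0,0,0,0,0,0],[0,0,0,0,0,0],[0,0,0,0,0,0],[0,0,0,0,0,0]]' && python3 g.py .543 .197 .164 -1.8
python3 - <<'E'
from h import *
from workcell import bot
for n in ['wrist','side']: snap(bot,n,n+'12')
im=cv2.imread('pics/side12.png')[190:340,260:420];cv2.imwrite('pics/side12c.png',cv2.resize(im,None,fx=4,fy=4))
E
```

```text
clock: 18.02
eef_pos: [0.5439, 0.0666, 0.2887]
tool_rot: [-0.492, 0.509, -0.507, 0.492]
ft_force: [0.4, -0.2, -0.6]
grip_width: 0.0473
clock: 18.65
eef_pos: [0.5477, 0.1957, 0.2502]
tool_rot: [-0.493, 0.51, -0.507, 0.491]
ft_force: [0.1, -0.5, -1.2]
grip_width: 0.0468
clock: 19.27
eef_pos: [0.548, 0.1965, 0.2515]
tool_rot: [-0.492, 0.509, -0.507, 0.492]
ft_force: [-0.2, -0.4, -0.3]
grip_width: 0.047
[-7.000e-03  3.499e+00 -1.900e-01  1.800e-02 -3.000e-03 -1.200e-02] [0.548  0.1965 0.2515] yaw -1.83 [0.34 0.4  0.29 1.46 0.   1.95] [-0.2 -0.4 -0.3] 0.047010621168173845 19.275
```

View pics/wrist12.png

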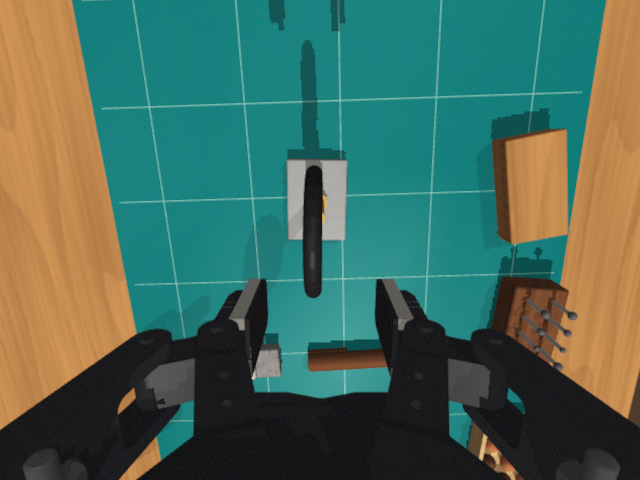

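View pics/side12c.png

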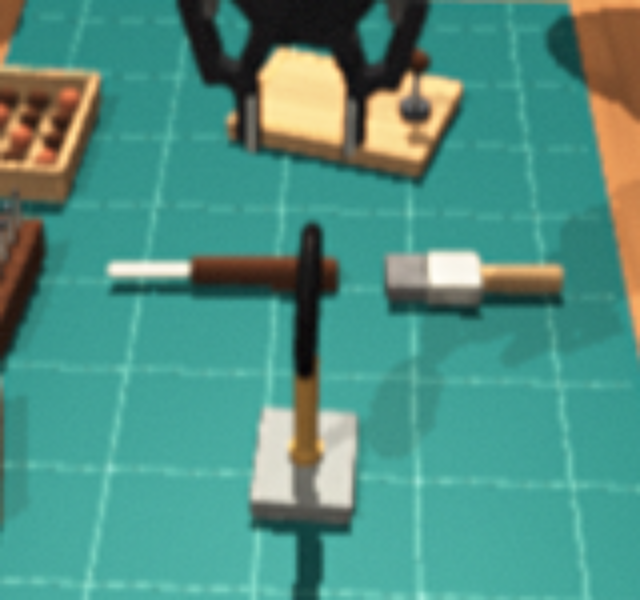

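```bash
python3 -m handwheel '[[0,0.4,-0.19,0,0,0],[0,1.2,-0.19,0,0,0],[0,2.0,-0.19,0,0,0],[0,2.4,-0.19,0,0,0],[0,2.5,-0.19,0,0,0]]' && python3 g.py .543 .197 .164 -1.8
python3 - <<'E'
from h import *
from workcell import bot
for n in ['wrist','side']: snap(bot,n,n+'13')
im=cv2.imread('pics/side13.png')[190:340,260:420];cv2.imwrite('pics/side13c.png',cv2.resize(im,None,fx=4,fy=4))
E
```

```text
clock: 20.0
eef_pos: [0.5423, 0.1968, 0.1879]
tool_rot: [-0.493, 0.509, -0.506, 0.491]
ft_force: [-0.2, 0.5, 0.3]
grip_width: 0.047
[-0.009  0.956  0.032  0.029 -0.001 -0.007] [0.5423 0.1968 0.1879] yaw -1.81 [0.35 0.42 0.14 1.3  0.   1.95] [-0.2  0.5  0.3] 0.046958191748205196 20.0
```

View pics/wrist13.png

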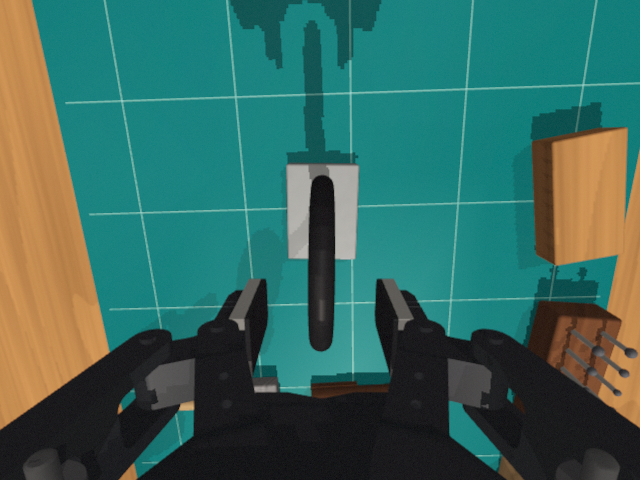

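View pics/side13c.png

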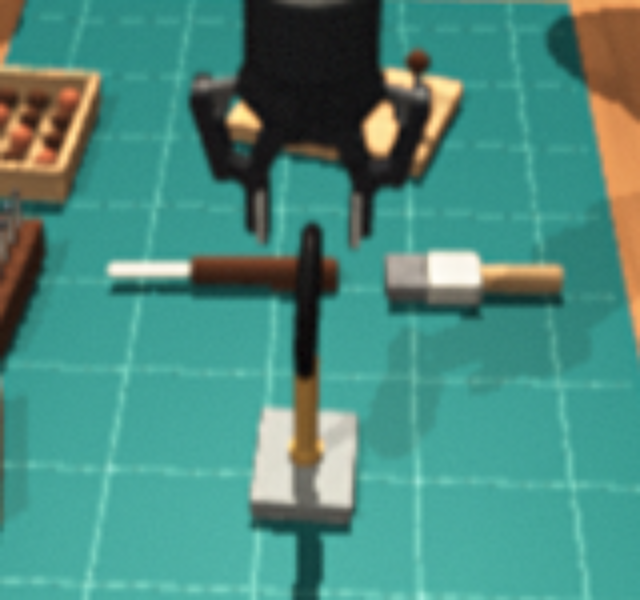

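```bash
python3 -m handwheel '[[0,0.3,0.03,0,0,0],[0,0.6,0.03,0,0,0],[0,0.85,0.03,0,0,0],[0,0.94,0.03,0,0,0],[0,0.94,0.03,0,0,0]]' && python3 -m handwheel '[[0,0,0,0,0,0],[0,0,0,0,0,0],[0,0,0,0,0,0],[0,0,0,0,0,0],[0,0,0,0,0,0]]' -1 && python3 g.py .543 .197 .164 -1.8
python3 - <<'E'
from h import *
from workcell import bot
for n in ['wrist','side']: snap(bot,n,n+'14')
im=cv2.imread('pics/side14.png')[190:340,260:420];cv2.imwrite('pics/side14c.png',cv2.resize(im,None,fx=4,fy=4))
E
```

```text
clock: 20.72
eef_pos: [0.5435, 0.1969, 0.165]
tool_rot: [-0.493, 0.509, -0.506, 0.491]
ft_force: [0.7, 0.5, 1.0]
grip_width: 0.0467
clock: 21.35
eef_pos: [0.5437, 0.197, 0.1656]
tool_rot: [-0.492, 0.509, -0.507, 0.492]
ft_force: [-0.7, -0.4, 2.1]
grip_width: 0.0109
[ 0.     0.064 -0.026  0.018 -0.001 -0.012] [0.5437 0.197  0.1656] yaw -1.81 [0.35 0.43 0.1  1.25 0.   1.95] [-0.7 -0.4  2.1] 0.010938682678459832 21.35
```

View pics/side14c.png

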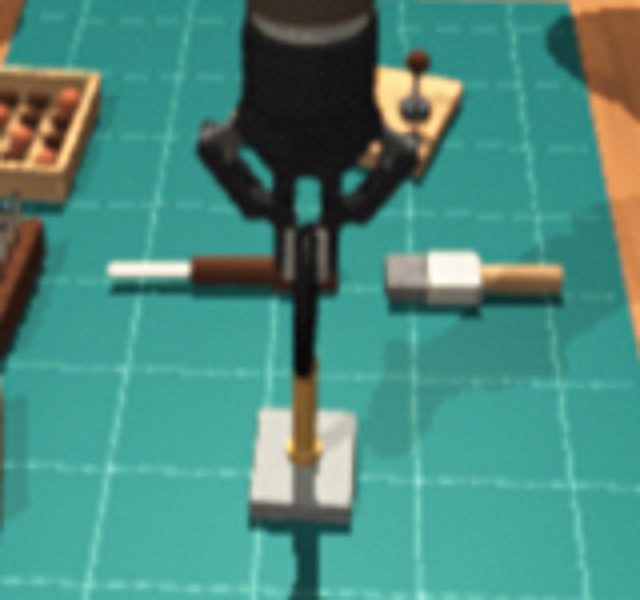

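View pics/wrist14.png

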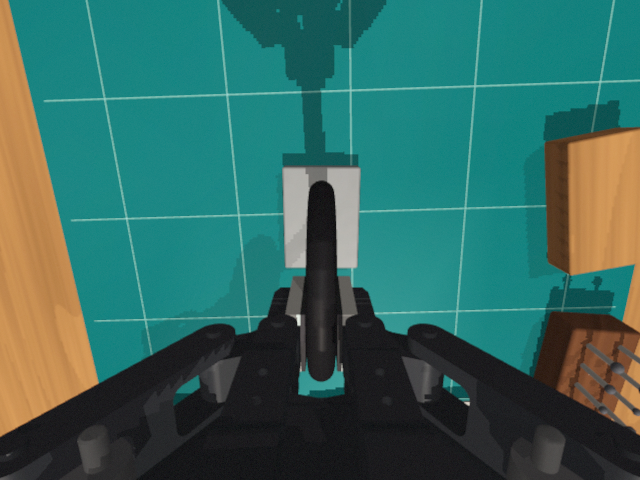

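```bash
python3 -m handwheel '[[0,-0.15,0,0,0,0],[0,-0.8,0,0,0,0],[0,-1.8,0,0,0,0],[0,-2.8,0,0,0,0],[0,-3.3,0,0,0,0]]' && python3 -m handwheel '[[0,-0.2,0,0,0,0],[0,-0.3,0,0,0,0],[0,-0.3,0,0,0,0],[0,-0.3,0,0,0,0],[0,-0.3,0,0,0,0]]' && python3 g.py .551 -.2463 .255 -17.3
python3 - <<'E'
from h import *
from workcell import bot
for n in ['wrist','side']: snap(bot,n,n+'15')
im=cv2.imread('pics/side15.png')[150:340,260:440];cv2.imwrite('pics/side15c.png',cv2.resize(im,None,fx=3,fy=3))
E
```

```text
clock: 22.08
eef_pos: [0.5441, 0.1967, 0.2482]
tool_rot: [-0.492, 0.509, -0.507, 0.492]
ft_force: [0.0, -0.0, -4.4]
grip_width: 0.011
clock: 22.7
eef_pos: [0.5437, 0.1966, 0.2549]
tool_rot: [-0.493, 0.509, -0.506, 0.491]
ft_force: [-1.3, -0.2, -5.1]
grip_width: 0.0112
[ 1.770e+01 -3.700e-02  8.530e-01  2.600e-02  1.548e+00 -6.000e-03] [0.5437 0.1966 0.2549] yaw -1.82 [0.35 0.39 0.28 1.46 0.   1.95] [-1.3 -0.2 -5.1] 0.011174376535041546 22.7
```

View pics/side15c.png

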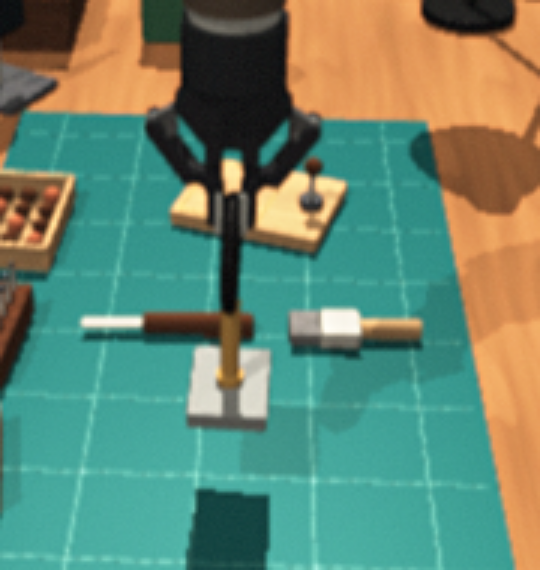

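View pics/wrist15.png

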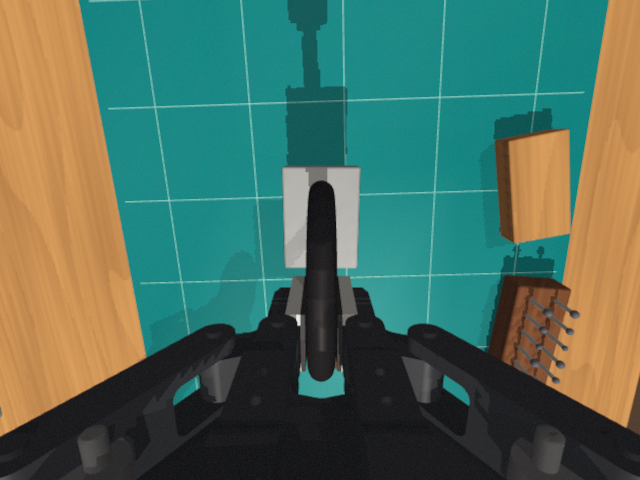

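```bash
python3 -m handwheel '[[0.2,0,0,0,0,0],[0.8,0,0.05,0,0,0],[1.8,0,0.1,0,0,0],[3.0,0,0.15,0,0,0],[4.3,0,0.2,0,0,0]]' && python3 -m handwheel '[[1.3,0,0.06,0,0,0],[2.6,0,0.12,0,0,0],[3.9,0,0.18,0,0,0],[5.2,0,0.24,0,0,0],[6.5,0,0.3,0,0,0]]' && python3 -m handwheel '[[1.2,0,0.05,0,0,0],[2.3,0,0.1,0,0,0],[3.2,0,0.15,0,0,0],[3.8,0,0.2,0,0,0],[4.2,0,0.25,0,0,0]]' && python3 g.py .551 -.2463 .255 -17.3
```

```text
clock: 23.42
eef_pos: [0.5454, 0.0873, 0.2552]
tool_rot: [-0.492, 0.509, -0.507, 0.491]
ft_force: [0.7, 0.6, -5.4]
grip_width: 0.0109
clock: 24.05
eef_pos: [0.5473, -0.0758, 0.2549]
tool_rot: [-0.492, 0.509, -0.507, 0.491]
ft_force: [0.6, -0.4, -3.8]
grip_width: 0.011
clock: 24.68
eef_pos: [0.5505, -0.1797, 0.2545]
tool_rot: [-0.492, 0.51, -0.507, 0.491]
ft_force: [-0.7, -0.0, -3.6]
grip_width: 0.0109
[ 2.661 -0.024  0.109  0.022  1.542 -0.009] [ 0.5505 -0.1797  0.2545] yaw -1.88 [-0.32  0.4   0.28  1.46  0.    1.29] [-0.7 -0.  -3.6] 0.010927316521695088 24.675
```

```bash
python3 -m handwheel '[[0.6,0,0.02,0,0.2,0],[1.3,0,0.05,0,0.6,0],[2.0,0,0.08,0,1.1,0],[2.5,0,0.1,0,1.45,0],[2.66,0,0.11,0,1.54,0]]' && python3 -m handwheel '[[0,0,0,0,0,0],[0,0,0,0,0,0],[0,0,0,0,0,0],[0,0,0,0,0,0],[0,0,0,0,0,0]]' && python3 g.py .551 -.2463 .195 -17.3
python3 - <<'E'
from h import *
from workcell import bot
for n in ['wrist','side','scene']: snap(bot,n,n+'16')
im=cv2.imread('pics/side16.png')[120:270,260:440];cv2.imwrite('pics/side16c.png',cv2.resize(im,None,fx=4,fy=4))
E
```

```text
clock: 25.3
eef_pos: [0.5514, -0.2459, 0.2542]
tool_rot: [-0.42, 0.571, -0.568, 0.418]
ft_force: [-0.2, 1.2, -5.1]
grip_width: 0.0109
clock: 25.92
eef_pos: [0.5514, -0.2451, 0.2544]
tool_rot: [-0.42, 0.57, -0.568, 0.419]
ft_force: [-0.1, -0.2, -3.4]
grip_width: 0.0109
[ 0.054  2.378  0.008  0.022  0.01  -0.005] [ 0.5514 -0.2451  0.2544] yaw -17.2 [-0.42  0.45  0.36  1.49  0.    1.45] [-0.1 -0.2 -3.4] 0.010931895089104944 25.925
```

View pics/wrist16.png

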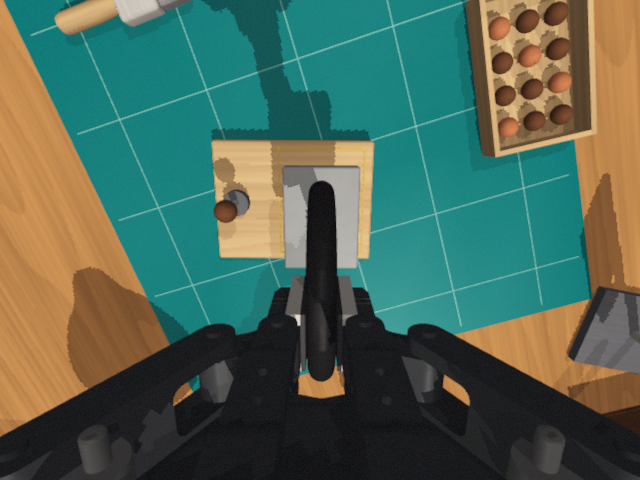

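View pics/side16c.png

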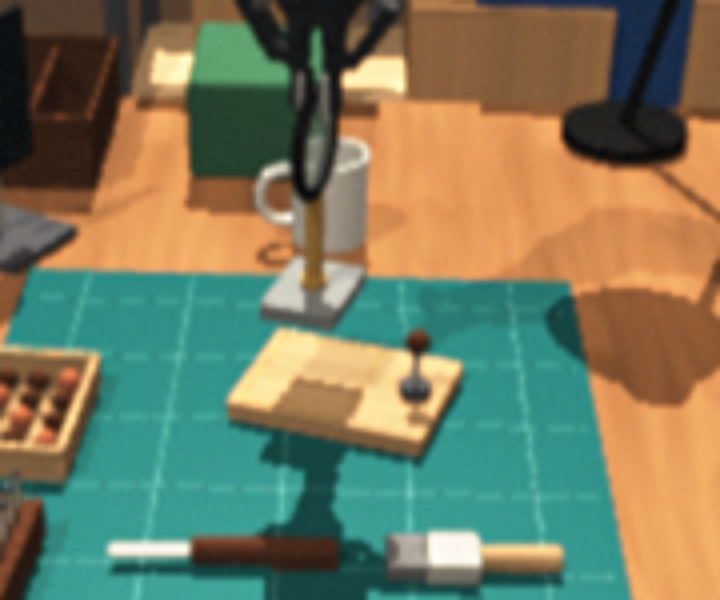

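Foot edges are parallel to the board edges in the wrist view. Descending.

```bash
python3 -m handwheel '[[0.04,0.3,0.01,0,0.01,0],[0.05,1.0,0.01,0,0.01,0],[0.05,1.7,0.01,0,0.01,0],[0.05,2.2,0.01,0,0.01,0],[0.05,2.38,0.01,0,0.01,0]]' && python3 g.py .551 -.2463 .1835 -17.3
python3 - <<'E'
from h import *
from workcell import bot
for n in ['wrist']: snap(bot,n,n+'17')
E
```

```text
clock: 26.7
eef_pos: [0.5504, -0.2462, 0.1936]
tool_rot: [-0.42, 0.572, -0.568, 0.418]
ft_force: [-0.7, -0.2, -3.9]
grip_width: 0.011
[-0.002  0.404  0.025  0.034 -0.003 -0.006] [ 0.5504 -0.2462  0.1936] yaw -17.33 [-0.42  0.47  0.24  1.34  0.    1.45] [-0.7 -0.2 -3.9] 0.011028005485468848 26.7
```

View pics/wrist17.png

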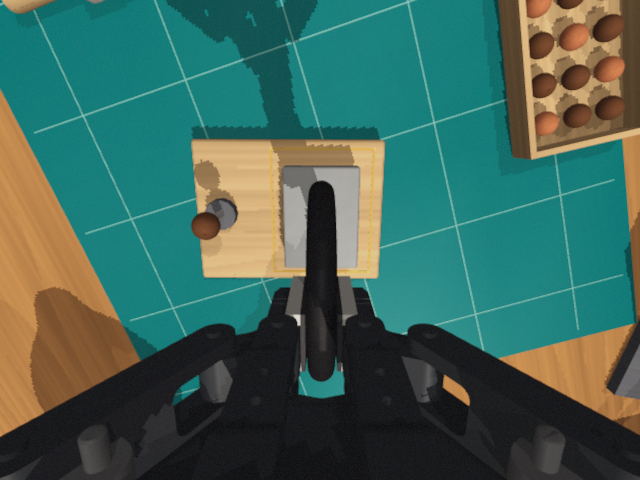

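```bash
python3 -m handwheel '[[0,0.08,0.02,0,0,0],[0,0.16,0.02,0,0,0],[0,0.24,0.02,0,0,0],[0,0.28,0.02,0,0,0],[0,0.32,0.02,0,0,0]]' && python3 g.py .551 -.2463 .1835 -17.3
python3 - <<'E'
from h import *
from workcell import bot
for n in ['wrist']: snap(bot,n,n+'18')
im=cv2.imread('pics/wrist18.png')[120:300,180:400];cv2.imwrite('pics/wrist18c.png',cv2.resize(im,None,fx=3.5,fy=3.3,interpolation=cv2.INTER_CUBIC))
E
```

```text
clock: 27.38
eef_pos: [0.5515, -0.2465, 0.1869]
tool_rot: [-0.42, 0.571, -0.568, 0.418]
ft_force: [-0.1, -0.7, -5.0]
grip_width: 0.0108
[-0.002  0.136 -0.023  0.021 -0.002 -0.005] [ 0.5515 -0.2465  0.1869] yaw -17.32 [-0.42  0.47  0.22  1.33  0.    1.45] [-0.1 -0.7 -5. ] 0.01076594857633348 27.375
```

View pics/wrist18c.png

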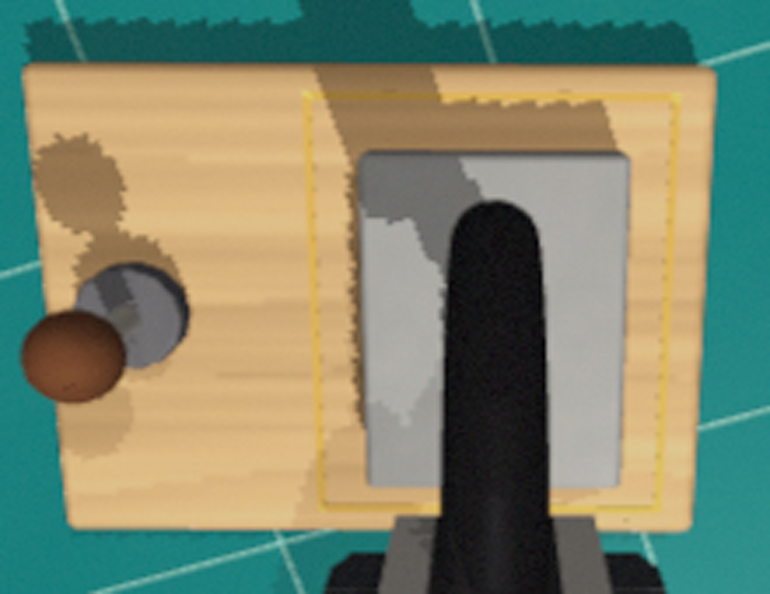

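Run:
```python
from h import *
w=load('wrist18')
f=lambda L,z:np.array([onz(w,180+u/3.5,120+v/3.3,z) for u,v in L])
a=f([(360,152),(630,155),(617,487),(368,487)],.0404);b=f([(305,92),(680,97),(660,508),(322,508)],.021)
for q in (a,b):
    print(q.mean(0).round(4),[round(np.linalg.norm(q[i]-q[i-1])*1e3,1) for i in range(4)],[np.degrees(np.arctan2(*(q[j]-q[i])[[1,0]])).round(2) for i,j in [(0,1),(3,2),(3,0),(2,1)]])
y=np.radians(-17.3);d=(a.mean(0)-b.mean(0))[:2];print('off along board x,y mm',1e3*d@[np.cos(y),np.sin(y)],1e3*d@[-np.sin(y),np.cos(y)])
```

```text
[ 0.5509 -0.2459  0.0404] [np.float64(87.9), np.float64(62.6), np.float64(87.1), np.float64(62.5)] [np.float64(-18.03), np.float64(-17.31), np.float64(72.27), np.float64(72.19)]
[ 0.5503 -0.2459  0.021 ] [np.float64(115.5), np.float64(91.5), np.float64(114.1), np.float64(91.0)] [np.float64(-18.16), np.float64(-17.3), np.float64(72.54), np.float64(72.26)]
off along board x,y mm 0.5679433779862938 0.22418675089784967
```

The foot is within 1 mm and about 0.2° of the frame. I'll lower to contact slowly.

```bash
python3 -m handwheel '[[0,0.03,-0.01,0,0,0],[0,0.06,-0.02,0,0,0],[0,0.09,-0.02,0,0,0],[0,0.11,-0.02,0,0,0],[0,0.13,-0.02,0,0,0]]' && python3 g.py .551 -.2463 .1835 -17.3
```

```text
clock: 28.05
eef_pos: [0.551, -0.2464, 0.1837]
tool_rot: [-0.42, 0.571, -0.568, 0.418]
ft_force: [-1.1, -0.2, -2.8]
grip_width: 0.0108
[-0.005  0.008 -0.003  0.022 -0.002 -0.004] [ 0.551  -0.2464  0.1837] yaw -17.32 [-0.42  0.47  0.22  1.32  0.    1.45] [-1.1 -0.2 -2.8] 0.010759771431801292 28.05
```

```bash
python3 -m handwheel '[[0,0.01,0,0,0,0],[0,0.02,0,0,0,0],[0,0.03,0,0,0,0],[0,0.04,0,0,0,0],[0,0.04,0,0,0,0]]' && python3 g.py .551 -.2463 .1835 -17.3
```

```text
clock: 28.68
eef_pos: [0.5512, -0.2466, 0.1837]
tool_rot: [-0.419, 0.57, -0.569, 0.419]
ft_force: [-3.0, 0.5, 5.6]
grip_width: 0.0107
[-0.009  0.007 -0.01   0.015 -0.003 -0.003] [ 0.5512 -0.2466  0.1837] yaw -17.33 [-0.42  0.47  0.22  1.32  0.    1.45] [-3.   0.5  5.6] 0.010652840705930486 28.675
```

Contact confirmed at the expected height. I'll ease off a little, open, and rise straight up.

```bash
python3 -m handwheel '[[0,-0.01,0,0,0,0],[0,-0.02,0,0,0,0],[0,-0.02,0,0,0,0],[0,-0.02,0,0,0,0],[0,-0.02,0,0,0,0]]' && python3 -m handwheel '[[0,0,0,0,0,0],[0,0,0,0,0,0],[0,0,0,0,0,0],[0,0,0,0,0,0],[0,0,0,0,0,0]]' 0 && python3 g.py .551 -.2463 .1835 -17.3
python3 - <<'E'
from h import *
from workcell import bot
for n in ['wrist']: snap(bot,n,n+'19')
E
```

```text
clock: 29.3
eef_pos: [0.5512, -0.2465, 0.1837]
tool_rot: [-0.419, 0.571, -0.569, 0.419]
ft_force: [-3.2, -0.6, 5.8]
grip_width: 0.0108
clock: 29.92
eef_pos: [0.5511, -0.2464, 0.183]
tool_rot: [-0.42, 0.571, -0.568, 0.418]
ft_force: [1.1, -0.2, 0.2]
grip_width: 0.0427
[-0.002 -0.019 -0.003  0.022 -0.002 -0.005] [ 0.5511 -0.2464  0.183 ] yaw -17.32 [-0.42  0.47  0.22  1.32  0.    1.45] [ 1.1 -0.2  0.2] 0.04269523128204075 29.925
```

View pics/wrist19.png

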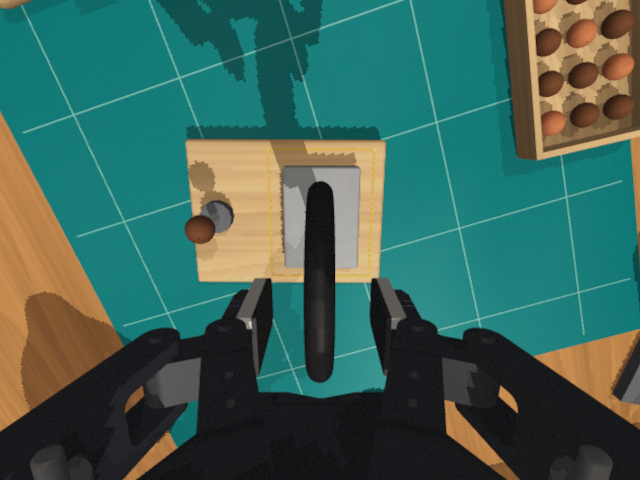

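The rim at (320,280) stands free between the open fingers. Rising straight up now.

```bash
python3 -m handwheel '[[0,-0.3,0,0,0,0],[0,-1.1,0,0,0,0],[0,-2.2,0,0,0,0],[0,-3.4,0,0,0,0],[0,-4.4,0,0,0,0]]' && python3 -m handwheel '[[-0.2,-0.3,0,0,0,0],[-0.2,-0.4,0,0,0,0],[-0.2,-0.4,0,0,0,0],[-0.2,-0.4,0,0,0,0],[-0.2,-0.4,0,0,0,0]]'
python3 - <<'E'
from h import *
from workcell import bot
o=bot.get_obs();print(o['eef_pos'],o['ft_force'])
for n in ['wrist','side','scene']: snap(bot,n,n+'20')
im=cv2.imread('pics/side20.png')[150:280,240:440];cv2.imwrite('pics/side20c.png',cv2.resize(im,None,fx=4,fy=4))
E
```

```text
clock: 30.6
eef_pos: [0.5516, -0.2467, 0.2952]
tool_rot: [-0.419, 0.57, -0.569, 0.419]
ft_force: [0.0, 0.5, 0.1]
grip_width: 0.0424
clock: 31.22
eef_pos: [0.5526, -0.2418, 0.3023]
tool_rot: [-0.42, 0.571, -0.568, 0.418]
ft_force: [0.9, -0.1, -1.2]
grip_width: 0.0428
[ 0.55262202 -0.24177845  0.30232374] [ 0.94704901 -0.14379275 -1.19818324]
```

View pics/wrist20.png

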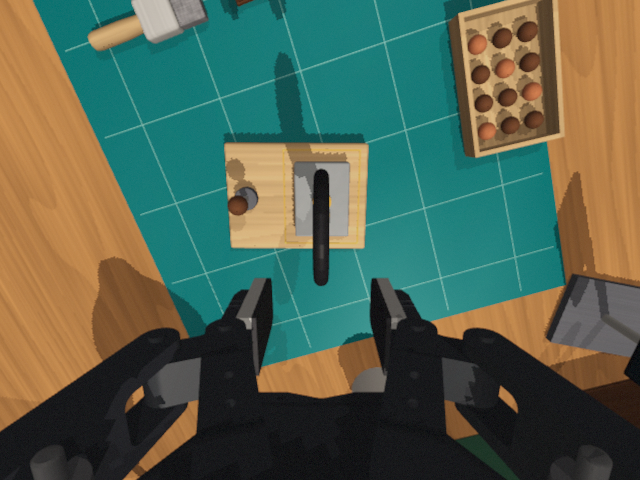

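View pics/side20c.png

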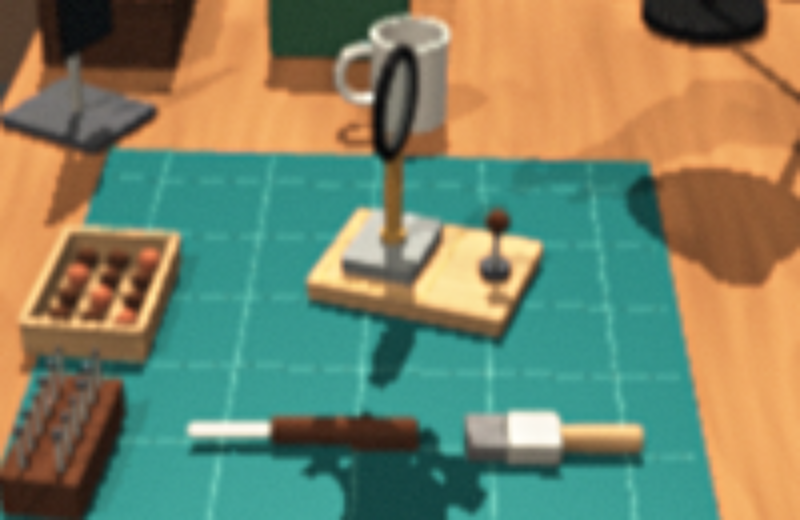

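View pics/scene20.png

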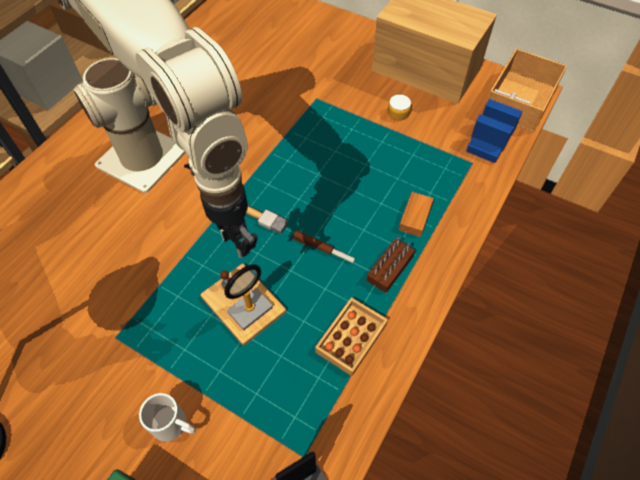

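Final numeric check on this picture, then I'll hand in.

Run:
```python
from h import *
w=load('wrist20')
im=cv2.imread('pics/wrist20.png')
hsv=cv2.cvtColor(im,cv2.COLOR_BGR2HSV);m=cv2.inRange(hsv,(0,0,100),(179,45,255));mm=m*0;mm[155:245,285:360]=m[155:245,285:360]
mm=cv2.morphologyEx(mm,cv2.MORPH_CLOSE,np.ones((25,25)));p=np.argwhere(mm)[:,::-1].astype(np.int32)
box=cv2.boxPoints(cv2.minAreaRect(p));print(box.round(1).tolist())
a=np.array([onz(w,*c,.037) for c in [(296,162.5),(349.5,162.5),(347.5,236.5),(295,234.5)]]);print(a.mean(0).round(4),[round(np.linalg.norm(a[i]-a[i-1])*1e3,1) for i in range(4)],[np.degrees(np.arctan2(*(a[j]-a[i])[[1,0]])).round(1) for i,j in [(0,1),(3,2),(3,0),(2,1)]])
E1=rim('scene20',(215,255,270,305),55);E2=rim('wrist20',(305,165,335,288),55);print(E1,E2)
print(tri(ray(load('scene20'),*E1[0][0]),ray(w,*E2[0][0])),'expect .551 -.246 .163')
# bystanders moved? compare scene pictures
d=cv2.absdiff(cv2.imread('pics/scene20.png'),cv2.imread('pics/scene10.png')).max(2)
for n,(x,y,r) in dict(tray=(352,335,30),burr=(390,263,22),offcut=(416,213,16),knifeblade=(340,255,10),tin=(400,106,12),mug=(163,417,25)).items(): print(n,(d[y-r:y+r,x-r:x+r]>50).mean().round(3))
```

```text
[[294.0, 162.0], [348.0, 162.0], [348.0, 235.0], [294.0, 235.0]]
[ 0.5509 -0.246   0.037 ] [np.float64(85.4), np.float64(61.0), np.float64(87.8), np.float64(63.4)] [np.float64(-17.4), np.float64(-19.6), np.float64(70.7), np.float64(72.3)]
(((242.3540496826172, 280.9145812988281), (20.727224349975586, 43.5582160949707), 49.17940139770508), 97) (((320.61962890625, 227.23489379882812), (15.895234107971191, 147.86990356445312), 0.23810254037380219), 242)
(array([ 0.54919418, -0.24638059,  0.1631552 ]), [np.float64(0.0008380664725284374), np.float64(0.0008380664725285144)]) expect .551 -.246 .163
tray 0.0
burr 0.0
offcut 0.0
knifeblade 0.0
tin 0.262
mug 0.0
```

Run:
```python
from workcell import bot
import cv2
d=cv2.absdiff(cv2.imread('pics/scene20.png'),cv2.imread('pics/scene0.png')).max(2);print('tin vs start',(d[94:118,388:412]>50).mean())
print(bot.job_done())
```

```text
tin vs start 0.0
the job is handed in; nothing more can be done
None
```

I raised the magnifier by its stem, pivoting on the foot, to about 83°. I let go and it settled upright on the mat by itself. I then took it by the rim from above, carried it upright, lowered it onto the board and released it, handing the job in at about 31 s.

**Last checks**
- **Position:** the foot centre measures (0.551, -0.246), within 1 mm of the middle of the frame.
- **Squareness:** the foot lines up with the board to about 0.2° just before it touched down. The final picture, taken from higher up, agrees only to about 2°, which I put down to corner picking.
- **Upright:** the lens centre triangulates to 163 mm high, as expected for a magnifier standing on the board.
- **Bystanders:** the tray, burr block, offcut, knife blade, mug and tin show no change in the scene view. The tin differed from a mid-job picture, because of the arm or its shadow, but matched the starting one exactly. I checked the brush only by eye.
- **Robot:** it ended clear above the magnifier, touching nothing. Readings at the end of each call never passed about 15 N.

**What disagreed**
- **Possible lift early in the raise:** at about 17° the arm overshot by 3–4 mm and the wrist force briefly showed the full weight. The foot may have come off the mat by a millimetre or two for a fraction of a second. I slowed the rest of the raise and kept a light downward press.
- **Board height:** triangulating the frame corners put the board's top at 16–23 mm, against 21 mm from the given sizes. Touchdown happened at the height expected for 21 mm.

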